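Load denture flasks from a slide-lid case into a hydraulic press and pump it tight

ROBOT

A 7-joint arm with a two-finger parallel gripper is mounted at the origin on the work surface. World frame = base frame: x ahead of the robot, y to its left, z up, the work surface at z = 0. Lengths are in m, angles in rad, forces in N, time in s.
With the tool pointing down it reaches from about 0.375 to 0.925 m from the base axis. Payload 3.1 kg.
Tool frame: the origin (TCP) lies midway between the tips of the shut fingers; the grasp point (between the pads) lies 19 mm behind it; z points along the fingers, y is the line along which they close (so a half turn about z gives the same grasp; the last joint's range is limited). The gripper opens to 85 mm and grips with 20 to 120 N. Pads are 22 mm wide; open, the fingers measure 114 mm over their backs; the gripper's body (76 mm by 85 mm) begins 54 mm behind the grasp point. The pads swing forward as they close: fully open they stand 13 mm farther back than shut.
Start: joints at [-1.396, 0.383, 0.044, 1.598, -0.018, 1.161, -0.05], TCP at [0.175, 0.626, 0.231] pointing down, gripper open.
Joint ranges: [-2.61, 2.61], [-0.41, 2.15], [-1.48, 1.57], [0, 2.5], [-1.57, 4.71], [0.05, 1.97], [-2.85, 2.85]. Speed limits (rad/s): [2.79, 2.79, 3.14, 3.14, 3.14, 3.14, 3.14].

INTERFACE

Orientations are given as a rotation vector (axis times angle).
In Python, from workcell import telemetry, cams, order gives the robot as it stands.
- The arm moves only by the tool move_arm, never from a script. Its argument "series" is a list of rows, each a list of 7 numbers: the shift along the tool's x, y, z in m, then the turn, a rotation vector about the tool's x, y, z in degrees, then the finger opening in m, from 0 to 0.0854. A call has 1 to 8 rows; each row shifts and turns the commanded pose from where the row before left it, along the tool's axes as they then stand; what a row does not reach is not made up. A row lasts 1/10 s, in which the tool goes at most 50 mm and 8.59 degrees, less where a joint would pass 70% of its speed; a pose out of reach is approached as far as the arm can. A call is refused whole if a number of a shift passes 0.05 or a number of a turn 8.59, either way. A call with a gripper value outside its range is refused whole. The fingers move at their own pace and stop on an object; "squeeze" is the grip in N (left out, the last holds). Time passes only in rows, so rows that do not move let the fingers close. It gives the time, the measured TCP pose, the force, the opening and the grip force at its end, in the units of the state.
- telemetry.get_obs(): the state, without advancing time (a new reading comes with each control period).
- cams.grab_frame(name): name is "scene" or "top"; returns (picture, depth): 420x560x3 uint8, red, green, blue; 420x560 float32, m along the optical axis (not along the pixel's ray), 0 where there is no reading.
- cams.camera_info(name): a dict with "fx", "fy", "cx", "cy" (pixels), "xyz" and "rotation" of the camera in the world. Camera axes: x right, y down, z forward; pixel columns grow to the right and rows downward; lengths in m; the calibration is good to about 2 mm. A picture is of the moment at which its call begins. camera_info takes no time and is no camera call.
- order.sign_off(): hands the job in; it is judged then, once.
The state is a dict: "clock": time; "joint_pos": joint angles; "qvel": joint speeds; "joint_torque": joint torques, N m; "tool_pos": TCP position; "tcp_rot": TCP orientation; "contact_force": force on the tool from outside, world axes, zero at the start; "ft_torque": the same for the moment, N m; "opening": finger opening in m; "grasp_force": force on a finger pad.
Only numpy, scipy, OpenCV 4.12 (cv2) and the standard library are available. Lean on these libraries where they do the work, as an engineer would, in place of code of your own. Each camera call takes 0.05 s, during which the arm holds its last target. There are 200 camera calls.

TASK

Open the wooden flask case: lift the end of its lid that carries the pull up over the end lip, draw the lid out of its grooves and lay it flat on the bench. Then stand all the metal flasks from the case side by side, upright, in the pulled-out tray of the flask press, push the tray fully home under the press head, and pump the hand lever through full strokes until the flasks are clamped against the upper plate and the gauge needle stands past its thick black mark; let go of the lever so that it springs up again. Leave the mug, the jar and the spatula where they are.

Things in the scene. Friction and masses are not known exactly. Their poses are not given: they have to be found in the camera images.
- case: Fixed plywood case, 230 mm long (its x) x 144 wide (y) x 73 high. Origin: centre of its underside; +x runs from the lip end to the closed end. Walls 12 mm, floor 6 mm, inside 206 x 120 mm. Along both long walls a ledge at height 54 mm carries the lid's edges. Two felt-covered battens, 6 mm high on the floor, keep the flasks on the centre line.
- case_lip (a point): Middle of the top of the end lip: the end wall at the case's -x, 12 mm thick, rising to height 60 mm, 6 mm above the ledges. It holds the lid in: the lid's pull end must be raised 6 to 12 mm (8 mm suits) to pass over it, towards the case's -x.
- case_rails (a point): Point midway between the two rails, at the height of their undersides (67 mm). A rail overhangs each ledge from x = -5 to +103 mm of the case, making a groove 13 mm high for the edges of the 6 mm lid. The lid is clear of the rails after 110 mm of sliding; nearer the lip nothing is above the lid.
- lid_pull (a point): Centre of the lid's pull, a wooden bar across the lid near the end at the lip: 14 mm thick (lid's x), 60 mm long (y), standing 26 mm above the lid's top face. The point is 14 mm above that face and 20 mm above the underside. Lid axes: x from the pull end to the other end, z up.
- lid_mid (a point): Middle of the lid, half-way through its thickness, 78 mm from the pull in the lid's +x. The lid is a loose wooden board 201 (x) x 132 (y) x 6 mm, about 0.2 kg, lying on the ledges of the case at the start. The pull's centre line is 22.5 mm from the lid's end edge.
- flask0_mid (a point): Centre (21 mm above the underside) of a loose denture flask; all are alike: a closed aluminium block 48 mm (its x) x 60 mm (y) x 42 mm high, about 0.35 kg, standing in the case at the start with its 60 mm side along the case. Two or three flasks are there; an absent one is None throughout.
- flask1_mid (a point): Centre (21 mm above the underside) of a loose denture flask; all are alike: a closed aluminium block 48 mm (its x) x 60 mm (y) x 42 mm high, about 0.35 kg, standing in the case at the start with its 60 mm side along the case. Two or three flasks are there; an absent one is None throughout.
- flask2_mid (a point): Centre (21 mm above the underside) of a loose denture flask; all are alike: a closed aluminium block 48 mm (its x) x 60 mm (y) x 42 mm high, about 0.35 kg, standing in the case at the start with its 60 mm side along the case. Two or three flasks are there; an absent one is None throughout.
- press: Fixed white hydraulic flask press. Origin: centre of its base's underside; its front is -x, its left +y. Base 150 (x) x 290 (y) x 60 mm high. Crosshead 56 (x) x 290 (y), from height 166 to 206 mm, over the base's centre, on columns of 26 mm diameter at y = +-122 mm.
- gauge (a point): Centre of the round dial gauge (54 mm diameter, face up, black needle) on top of the crosshead. The needle turns clockwise seen from above as the flasks are clamped; the thick black mark is 1 rad from its rest, which is 2 mm on joint platen.
- tray_mid (a point): Centre of the loading tray's floor (its upper face), axes as the press. Aluminium tray with a rim 4 mm above its floor; inside the rim 60 (x) x 202 mm (y): three flasks stand in it side by side along y, 67 mm apart, 48 mm side along x. The floor is 91.5 mm above the bench with the ram down; the ram lifts the tray.
- tray_handle (a point): Middle of the tray's raised hoop handle: a level bar of 10 mm diameter, 90 mm long along y, 80 mm in front (-x) of tray_mid and 70 mm above the tray's floor, on two 8 mm uprights at y = +-40 mm that rise from the tray's front. It can be pinched from above.
- tray (a joint): How far the tray is pushed in, m: 0 pulled out, 0.110 home against its stop, under the upper plate. It slides along the press's +x with about 6 N of friction and stays where it is left.
- lever (a joint): Angle of the hand lever, rad: 0 up at rest (34 degrees above level), 0.75 fully down. A spring lifts it back to 0 when let go. Pressing it down takes about 10 to 16 N at the grip.
- lever_grip (a point): Centre of the lever's rubber grip, a round bar of 22 mm diameter, 80 mm long along the lever, 185 mm from the pivot. It can be pressed down from above. Fully down, its centre is 32 mm above the bench.
- lever_pivot (a point): The lever's pivot at the right (-y) side of the press, 60 mm above the bench. The lever turns in the press's x-z plane and points to its front (-x).
- ram (a joint): How far the ram has lifted the tray, m: 0 at the start, at most 0.0245. Each full down stroke of the lever lifts it 4 to 5.5 mm (a short stroke less or nothing), and it stays up as the lever returns. The flasks start 17.5 mm below the upper plate: about five full strokes. At the top of its travel the lever stops hard part of the way down.
- platen (a joint): How far the sprung upper plate under the crosshead is pushed up by the flasks, m: 0 at rest (its face 151 mm above the bench), 0.002 at the gauge's thick mark, at most 0.006.
- mug: White mug, 95 mm high, 80 mm in diameter, origin at the centre of its underside; to be left alone.
- jar: Small amber jar with a white lid, 75 mm high, 60 mm in diameter, origin at the centre of its underside; to be left alone.
- spatula: Plaster spatula 190 mm long lying on the bench; to be left alone.
Mind the look-alikes: they are no part of the job. There is more than one size of the part that bears lid_pull; the job needs the larger.

How it is judged:
On the way, in this order (a step that is already met when the one before it is completed fails the run):
1. the lid is out of the case and lies flat on the bench (height (world z) of lid_mid below 0.025 m and angle between lid_mid's own z axis and vertical below 0.12 rad and horizontal distance between lid_mid and case above 0.1 m), for 0.2 s.
2. all the flasks stand upright in the tray (x of flask0_mid in the frame of tray_mid between -0.008 and 0.008 m and y of flask0_mid in the frame of tray_mid between -0.078 and 0.078 m and z of flask0_mid in the frame of tray_mid between 0.016 and 0.026 m and angle between each of flask0_mid, flask1_mid, flask2_mid's own z axis and vertical below 0.1 rad and x of flask1_mid in the frame of tray_mid between -0.008 and 0.008 m and y of flask1_mid in the frame of tray_mid between -0.078 and 0.078 m and z of flask1_mid in the frame of tray_mid between 0.016 and 0.026 m and x of flask2_mid in the frame of tray_mid between -0.008 and 0.008 m and y of flask2_mid in the frame of tray_mid between -0.078 and 0.078 m and z of flask2_mid in the frame of tray_mid between 0.016 and 0.026 m), for 0.2 s.
3. the tray is pushed home with all the flasks standing in it (all of step 2 and value of joint tray above 0.104 m), for 0.2 s.
At the end, for the whole second after the job is handed in: Lid flat on the bench, its middle over 100 mm from the case's; every flask upright (0.1 rad) in the tray, within 8 mm of its centre line; tray home (over 0.104 m); upper plate pushed up over 1.5 mm; lever back up (below 0.1 rad) (all of step 1 and all of step 3 and value of joint platen above 0.0015 m and value of joint lever below 0.1 rad and linear speed of lid below 0.02 m/s); the robot touches nothing.
It fails at once if the mug is pushed away or knocked over (distance of mug from where it was at the start of the episode above 0.03 m or angle between mug's own z axis and vertical above 0.5 rad).
It fails at once if the jar is pushed away or knocked over (distance of jar from where it was at the start of the episode above 0.03 m or angle between jar's own z axis and vertical above 0.5 rad).
It fails at once if the spatula is pushed away or knocked over (distance of spatula from where it was at the start of the episode above 0.03 m).
Of flask0, flask1, flask2 only 2 to 3 are there at a start; the rules pass over those that are not, and their reading is None.
At some moment in a run one of lid, flask0, flask1, flask2 may be knocked a few centimetres aside while the robot is not near it.
Once in a run the grip may slacken for a moment while it holds something.
It also fails if it takes over 200 s, if anything falls off the work surface, if the arm or the gripper's body presses on something with over 40 N, if the wrist force passes 120 N, or if a joint passes its speed limit or range.

## Working session

There is one attempt and no reset: what is moved stays moved. The work goes in short steps, Python scripts to look and compute and a tool call to move; the robot and the scene stay as the last step left them, time stands still between calls to the robot, and variables do not carry over. Pictures are saved under pics/ and viewed, at most 14 in all, crops included, and the job is handed in when it is done.

Besides the shell and the picture viewer there is one more tool, called after ">>>" as name(argument=value, ...), one argument or row to a line, values as JSON. move_arm: Moves the arm, as the interface text tells. Its arguments: {"type":"object","properties":{"series":{"type":"array","items":{"type":"array","items":{"type":"number"}}},"squeeze":{"type":"number"}},"required":["series"]}

```bash
ls; mkdir -p pics; python3 - <<'E'
from workcell import telemetry, cams, order
import cv2, numpy as np
print(telemetry.get_obs())
for n in ("scene","top"):
    p,d=cams.grab_frame(n); print(n,cams.camera_info(n))
    cv2.imwrite(f"pics/{n}0.png",p[:,:,::-1]); np.savez(f"{n}0.npz",p=p,d=d)
E
```

```text
pics
{'clock': 0.0, 'joint_pos': array([-1.39577485,  0.38388692,  0.04384987,  1.59957452, -0.01792472,
        1.16117626, -0.04989371]), 'qvel': array([ 0.00044066,  0.00039837,  0.00019914,  0.00034365,  0.00016557,
       -0.00107317,  0.0014432 ]), 'joint_torque': array([ 2.19829285e-04, -4.33462250e+01,  1.02429058e+00, -2.49506164e+01,
        1.06686627e-02,  1.13743867e-02,  4.22746893e-06]), 'tool_pos': array([0.17489758, 0.6250536 , 0.2298536 ]), 'tcp_rot': array([-0.42709149, -3.11218797,  0.00414967]), 'contact_force': array([-0.24166415,  0.41234629,  0.08096173]), 'ft_torque': array([-0.01349793,  0.06570213, -0.02427554]), 'grasp_force': 0.0, 'opening': 0.08531695027425375}
scene {'fx': 484.7308456795283, 'fy': 484.7308456795283, 'cx': 269.9258520050362, 'cy': 204.77523814397767, 'xyz': array([1.57335628, 0.332556  , 0.84260579]), 'rotation': array([-1.36009817, -1.91068274,  1.01947895])}
top {'fx': 392.6128034732601, 'fy': 392.6128034732601, 'cx': 279.7281849339794, 'cy': 205.27819005563882, 'xyz': array([ 0.47229209, -0.00668223,  1.10169003]), 'rotation': array([-2.16375149,  2.19853238, -0.09662378])}
```

View pics/scene0.png

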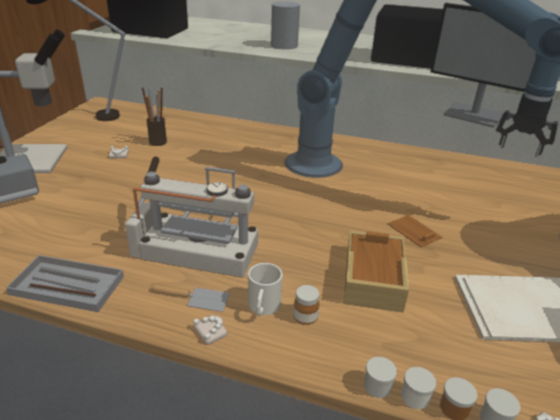

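View pics/top0.png

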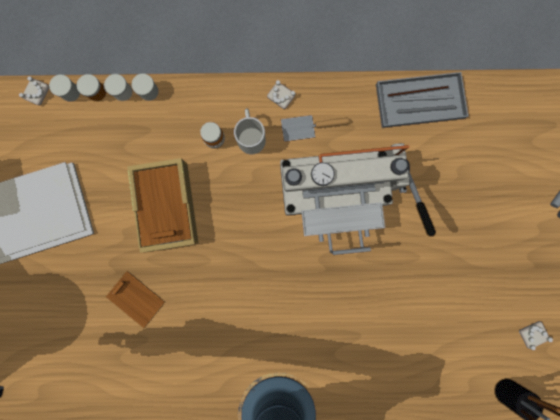

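The scene view shows the press at left (200,225), the case at (377,268), the mug at (265,288) and the jar at (307,303). The top view shows the case at (162,205) with its pull at (163,233) towards the robot. The small look-alike lid is at (135,298), the press at (345,180) with its tray and handle at (345,225), and the lever grip at (426,217).

```bash
cat > h.py <<'E'
import cv2, numpy as np
from scipy.spatial.transform import Rotation as R
from workcell import telemetry, cams, order
def cloud(n, save=None):
    p,d=cams.grab_frame(n)
    if save: cv2.imwrite(f"pics/{save}.png",p[:,:,::-1])
    return p,world(n,d),d
def world(n,d):
    c=cams.camera_info(n); v,u=np.mgrid[:d.shape[0],:d.shape[1]]
    q=np.stack([(u-c['cx'])/c['fx']*d,(v-c['cy'])/c['fy']*d,d],-1)
    w=q@R.from_rotvec(c['rotation']).as_matrix().T+c['xyz']; w[d==0]=np.nan
    return w
def pix(n,P):
    c=cams.camera_info(n); q=R.from_rotvec(c['rotation']).as_matrix().T@(np.array(P)-c['xyz'])
    return q[0]/q[2]*c['fx']+c['cx'], q[1]/q[2]*c['fy']+c['cy']
def sel(w,x0,x1,y0,y1,z0,z1):
    return (w[...,0]>x0)&(w[...,0]<x1)&(w[...,1]>y0)&(w[...,1]<y1)&(w[...,2]>z0)&(w[...,2]<z1)
def rect(w,m):
    q=w[m][:,:2].astype(np.float32); r=cv2.minAreaRect(q*1000)
    return np.round(r[0],1),np.round(r[1],1),round(r[2],2),len(q),np.round(np.median(w[m][:,2]),4)
def tcp():
    o=telemetry.get_obs(); M=R.from_rotvec(o['tcp_rot']).as_matrix()
    return o,M
E
python3 - <<'E'
from h import *
for n in("top","scene"):
    d=np.load(f"{n}0.npz"); w=world(n,d['d'])
    np.set_printoptions(suppress=True,precision=4)
    def pt(u,v): print(n,(u,v),w[v,u])
    if n=="top":
        for u,v in [(162,205),(163,234),(150,240),(132,165),(345,220),(348,251),(427,218),(413,190),(322,174),(250,125),(210,130),(135,298),(122,288)]: pt(u,v)
    print('bench',np.nanmedian(w[sel(w,.3,.9,-.5,.5,-.02,.02)][:,2]))
    print('case top',rect(w,sel(w,.3,.7,.2,.5,.066,.08)))
    print('lid pull',rect(w,sel(w,.3,.7,.2,.5,.08,.092)))
    print('lid',rect(w,sel(w,.3,.7,.25,.42,.055,.0635)))
    print('crosshead',rect(w,sel(w,.4,.75,-.4,.1,.196,.211)))
    print('handle',rect(w,sel(w,.25,.45,-.4,.1,.15,.172)))
    print('tray',rect(w,sel(w,.3,.75,-.4,.05,.08,.1)))
    print('smalllid',rect(w,sel(w,.1,.35,.3,.55,.006,.04)))
    m=sel(w,.3,.75,-.5,-.28,.08,.2)&(d['p'].max(-1)<60); print('grip',m.sum(),rect(w,m) if m.sum()>5 else '', np.round(np.mean(w[m],0),4))
    print('base',rect(w,sel(w,.4,.75,-.4,.1,.05,.07)))
    print('mug',rect(w,sel(w,.5,.75,-.0,.2,.08,.1)),'jar',rect(w,sel(w,.5,.75,.12,.3,.06,.08)))
E
```

```text
top (162, 205) [0.5651 0.3006 0.059 ]
top (163, 234) [0.4877 0.2896 0.0854]
top (150, 240) [0.4728 0.3302 0.0627]
top (132, 165) [0.6855 0.4039 0.0002]
top (345, 220) [ 0.5162 -0.1805  0.0888]
top (348, 251) [ 0.4392 -0.1722  0.1656]
top (427, 218) [ 0.5142 -0.3613  0.1714]
top (413, 190) [ 0.5888 -0.3523  0.1104]
top (322, 174) [ 0.6161 -0.1092  0.2174]
top (250, 125) [0.7864 0.066  0.0339]
top (210, 130) [0.7631 0.1704 0.0722]
top (135, 298) [0.3148 0.3886 0.004 ]
top (122, 288) [ 0.3419  0.4265 -0.0007]
bench -0.0003388076178694188
case top (array([573.2, 305.2]), array([214.9, 145.5]), 7.91, 725, np.float64(0.0723))
lid pull (array([488. , 292.5]), array([13.9, 59. ]), 7.93, 127, np.float64(0.0849))
lid (array([558.2, 310.6]), array([227. , 124.4]), 3.67, 3320, np.float64(0.0595))
crosshead (array([ 632.4, -167.4]), array([ 76.8, 297.8]), 5.07, 2366, np.float64(0.2052))
handle (array([ 439.5, -180.1]), array([10. , 90.2]), 4.92, 162, np.float64(0.1644))
tray (array([ 581.7, -143.2]), array([417.1, 287.7]), 82.52, 2938, np.float64(0.0905))
smalllid (array([235.6, 425.8]), array([1
[... 526 characters left out ...]
))
lid pull (array([490.6, 291.4]), array([17.4, 58.3]), 9.53, 94, np.float64(0.085))
lid (array([565.2, 304.2]), array([236.5, 139.8]), 8.01, 2199, np.float64(0.0597))
crosshead (array([ 636.2, -169.2]), array([ 85.1, 299.9]), 3.51, 1385, np.float64(0.2056))
handle (array([ 445.2, -180.9]), array([14.9, 89.2]), 8.27, 104, np.float64(0.163))
tray (array([ 632.5, -135.1]), array([384.2, 202.2]), 84.48, 1704, np.float64(0.085))
smalllid (array([269.1, 390.7]), array([149.1, 161.2]), 85.7, 106, np.float64(0.0071))
grip 0  [nan nan nan]
base (array([ 632.5, -113.1]), array([423.4, 203.8]), 84.74, 2444, np.float64(0.0597))
mug (array([731. ,  64.6]), array([79.1, 37.2]), 89.9, 194, np.float64(0.0893)) jar (array([634.4, 247. ]), array([127.1, 277.1]), 73.04, 784, np.float64(0.0635))
  return _methods._mean(a, axis=axis, dtype=dtype,
  ret = um.true_divide(
```

```bash
cat >> h.py <<'E'
def target(x,y,z,th,tilt=0):
    """pose with tool down, tool y at world angle th (deg) modulo half turn; tilt about world y-ish axis perpendicular to tool y"""
    o,M=tcp(); best=None
    for t in (th,th+180):
        a=np.radians(t); Y=np.array([np.cos(a),np.sin(a),0]); Z=np.array([0,0,-1.]); X=np.cross(Y,Z)
        T=np.stack([X,Y,Z],1); r=R.from_matrix(M.T@T)
        if best is None or r.magnitude()<best[0].magnitude(): best=(r,T)
    d=np.array([x,y,z])-o['tool_pos']
    print('tcp',np.round(o['tool_pos'],4),'yang',round(np.degrees(np.arctan2(M[1,1],M[0,1])),2),'F',np.round(o['contact_force'],1),'open',round(o['opening'],4),'grip',round(o['grasp_force'],1),'t',round(o['clock'],2))
    print('turn deg (tool, now)',np.round(best[0].as_rotvec(degrees=True),2),'| shift mm in now-axes',np.round(M.T@d*1000,1),'| in target axes',np.round(best[1].T@d*1000,1))
E
python3 -c "
from h import *
target(.488,.2925,.14,7.9)"
```

```text
tcp [0.1749 0.6251 0.23  ] yang 74.37 F [ 0.8  0.4 -0.9] open 0.0853 grip 0.0 t 0.1
turn deg (tool, now) [-0.12  0.09 66.47] | shift mm in now-axes [-391.1 -235.8   90.6] | in target axes [-372.5  264.4   90. ]
```

>>> move_arm(
  series=[
    [0, 0, 0, 0, 0, 8.31, 0.05],
    [0, 0, 0, 0, 0, 8.31, 0.05],
    [0, 0, 0, 0, 0, 8.31, 0.05],
    [0, 0, 0, 0, 0, 8.31, 0.05],
    [0, 0, 0, 0, 0, 8.31, 0.05],
    [0, 0, 0, 0, 0, 8.31, 0.05],
    [0, 0, 0, 0, 0, 8.31, 0.05],
    [0, 0, 0, 0, 0, 8.31, 0.05],
  ],
  squeeze=80,
)

```text
clock: 0.9
tool_pos: [0.1749, 0.6254, 0.2304]
tcp_rot: [2.07, 2.362, -0.002]
contact_force: [0.3, -0.1, -0.0]
opening: 0.0498
grasp_force: 0.0
```

>>> move_arm(
  series=[
    [-0.031, 0.022, 0, 0, 0, 0, 0.05],
    [-0.031, 0.022, 0, 0, 0, 0, 0.05],
    [-0.031, 0.022, 0, 0, 0, 0, 0.05],
    [-0.031, 0.022, 0, 0, 0, 0, 0.05],
    [-0.031, 0.022, 0, 0, 0, 0, 0.05],
    [-0.031, 0.022, 0, 0, 0, 0, 0.05],
    [-0.031, 0.022, 0, 0, 0, 0, 0.05],
    [-0.031, 0.022, 0, 0, 0, 0, 0.05],
  ],
)

```text
clock: 1.7
tool_pos: [0.384, 0.4029, 0.2308]
tcp_rot: [-2.063, -2.369, 0.001]
contact_force: [0.3, 0.2, 0.0]
opening: 0.05
grasp_force: 0.0
```

>>> move_arm(
  series=[
    [-0.031, 0.022, 0.01, 0, 0, 0, 0.05],
    [-0.031, 0.022, 0.01, 0, 0, 0, 0.05],
    [-0.031, 0.022, 0.01, 0, 0, 0, 0.05],
    [-0.031, 0.022, 0.01, 0, 0, 0, 0.05],
    [0, 0, 0, 0, 0, 0, 0.05],
  ],
)

```text
clock: 2.2
tool_pos: [0.4911, 0.2857, 0.1897]
tcp_rot: [2.074, 2.354, -0.007]
contact_force: [0.1, -0.5, 0.6]
opening: 0.0497
grasp_force: 0.0
```

```bash
python3 -c "
from h import *
target(.488,.2925,.065,7.9)"
```

```text
tcp [0.4911 0.2857 0.1897] yang 7.25 F [ 0.1 -0.5  0.6] open 0.0497 grip 0.0 t 2.2
turn deg (tool, now) [-0.04  0.33 -0.65] | shift mm in now-axes [  7.8  -2.1 124.6] | in target axes [  7.1  -2.1 124.7]
```

>>> move_arm(
  series=[
    [0.0075, -0.002, 0.04, 0, 0, 0, 0.05],
    [0, 0, 0.04, 0, 0, 0, 0.05],
    [0, 0, 0.025, 0, 0, 0, 0.05],
    [0, 0, 0.01, 0, 0, 0, 0.05],
    [0, 0, 0.006, 0, 0, 0, 0.05],
    [0, 0, 0.003, 0, 0, 0, 0.05],
    [0, 0, 0, 0, 0, 0, 0.05],
  ],
)

```text
clock: 2.9
tool_pos: [0.4854, 0.3015, 0.0683]
tcp_rot: [2.063, 2.369, 0.003]
contact_force: [-0.4, 0.4, -0.4]
opening: 0.0497
grasp_force: 0.0
```

>>> move_arm(
  series=[
    [0, 0, 0, 0, 0, 0, 0],
    [0, 0, 0, 0, 0, 0, 0],
    [0, 0, 0, 0, 0, 0, 0],
    [0, 0, 0, 0, 0, 0, 0],
    [0, 0, 0, 0, 0, 0, 0],
    [0, 0, 0, 0, 0, 0, 0],
  ],
  squeeze=90,
)

```text
clock: 3.5
tool_pos: [0.4857, 0.3015, 0.0687]
tcp_rot: [2.063, 2.369, 0.004]
contact_force: [-1.5, -0.4, 6.2]
opening: 0.0118
grasp_force: 89.9
```

```bash
python3 -c "
from h import *
target(.488,.2925,.065,7.9)
o,M=tcp();print(M)"
```

```text
tcp [0.4857 0.3015 0.0687] yang 7.9 F [-1.5 -0.4  6.2] open 0.0118 grip 89.9 t 3.5
turn deg (tool, now) [ 0.11 -0.07  0.  ] | shift mm in now-axes [-9.2  1.   3.7] | in target axes [-9.2  1.   3.7]
[[-0.13746841  0.99050467  0.00171184]
 [ 0.99050534  0.13746588  0.00151577]
 [ 0.00126606  0.00190395 -0.99999739]]
```

>>> move_arm(
  series=[
    [0, 0, -0.002, 0.6, 0, 0, 0],
    [0, 0, -0.002, 0.6, 0, 0, 0],
    [0, 0, -0.002, 0.6, 0, 0, 0],
    [0, 0, -0.002, 0.6, 0, 0, 0],
    [0, 0, 0, 0, 0, 0, 0],
    [0, 0, 0, 0, 0, 0, 0],
  ],
)

```text
clock: 4.1
tool_pos: [0.4851, 0.301, 0.0752]
tcp_rot: [-2.045, -2.348, 0.049]
contact_force: [1.7, 0.2, 0.1]
opening: 0.0119
grasp_force: 89.0
```

```bash
python3 -c "
from h import *
target(.4857,.3015,.0687,7.9)
cloud('scene','tilt')
cv2.imwrite('pics/tiltc.png',cv2.resize(cv2.imread('pics/tilt.png')[180:320,290:470],None,fx=4,fy=4))"
```

```text
tcp [0.4851 0.301  0.0752] yang 7.89 F [1.7 0.2 0.1] open 0.0119 grip 89.0 t 4.1
turn deg (tool, now) [-2.37 -0.   -0.01] | shift mm in now-axes [0.4 0.9 6.5] | in target axes [0.4 0.7 6.5]
```

View pics/tiltc.png

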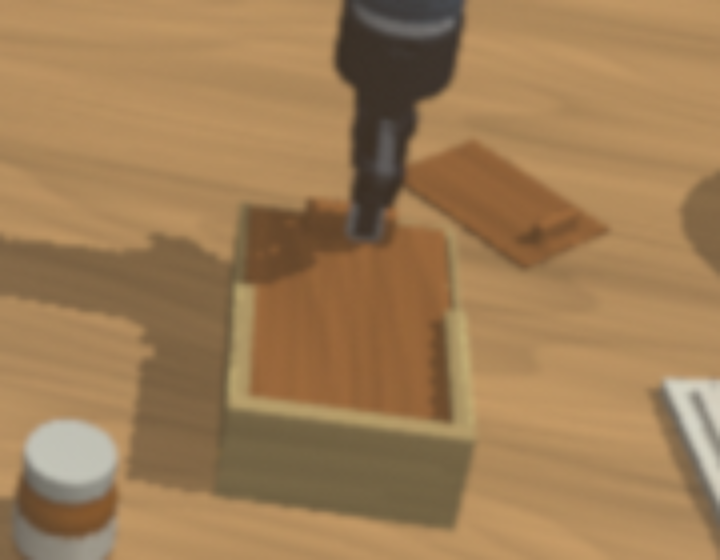

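The crop shows the gripper holding the pull at (365,215), with the pull end raised and the lid still between the rails.

>>> move_arm(
  series=[
    [0, 0, -0.001, 0, 0, 0, 0],
    [0, -0.005, 0, 0, 0, 0, 0],
    [0, -0.012, 0, 0, 0, 0, 0],
    [0, -0.015, 0, 0, 0, 0, 0],
    [0, -0.015, 0, 0, 0, 0, 0],
    [0, -0.01, 0, 0, 0, 0, 0],
    [0, 0, 0, 0, 0, 0, 0],
  ],
)

```text
clock: 4.85
tool_pos: [0.4249, 0.2924, 0.0779]
tcp_rot: [-2.042, -2.348, 0.055]
contact_force: [0.3, 0.2, -2.2]
opening: 0.0115
grasp_force: 88.7
```

```bash
python3 -c "
from h import *
target(.4857,.3015,.0687,7.9)"
```

```text
tcp [0.4249 0.2924 0.0779] yang 7.98 F [ 0.3  0.2 -2.2] open 0.0115 grip 88.7 t 4.85
turn deg (tool, now) [-2.66  0.06  0.09] | shift mm in now-axes [ 0.6 61.8  6.3] | in target axes [ 0.7 61.4  9.2]
```

>>> move_arm(
  series=[
    [0, -0.012, 0, 0, 0, 0, 0],
    [0, -0.015, 0, 0, 0, 0, 0],
    [0, -0.015, 0, 0, 0, 0, 0],
    [0, -0.015, 0, 0, 0, 0, 0],
    [0, -0.008, 0, 0, 0, 0, 0],
    [0, 0, 0, 0, 0, 0, 0],
  ],
)

```text
clock: 5.45
tool_pos: [0.3625, 0.2839, 0.0812]
tcp_rot: [-2.043, -2.349, 0.051]
contact_force: [0.1, -0.2, -2.3]
opening: 0.0116
grasp_force: 88.7
```

>>> move_arm(
  series=[
    [0, 0, -0.02, 0, 0, 0, 0],
    [0, 0, -0.03, 0, 0, 0, 0],
    [0, 0, -0.03, 0, 0, 0, 0],
    [0, 0, -0.02, -1.2, 0, 0, 0],
    [0, 0, 0, -1.4, 0, 0, 0],
    [0, 0, 0, 0, 0, 0, 0],
  ],
)

```text
clock: 6.05
tool_pos: [0.3677, 0.2847, 0.181]
tcp_rot: [2.062, 2.368, 0.005]
contact_force: [0.1, -0.1, -2.2]
opening: 0.0117
grasp_force: 88.7
```

```bash
python3 -c "
from h import *
target(.423,.09,.1,7.9)
cloud('scene','lift')"
```

```text
tcp [0.3677 0.2847 0.181 ] yang 7.92 F [ 0.1 -0.1 -2.2] open 0.0117 grip 88.7 t 6.05
turn deg (tool, now) [ 0.21 -0.03  0.02] | shift mm in now-axes [-200.5   27.6   81. ] | in target axes [-200.5   28.    81. ]
```

View pics/lift.png

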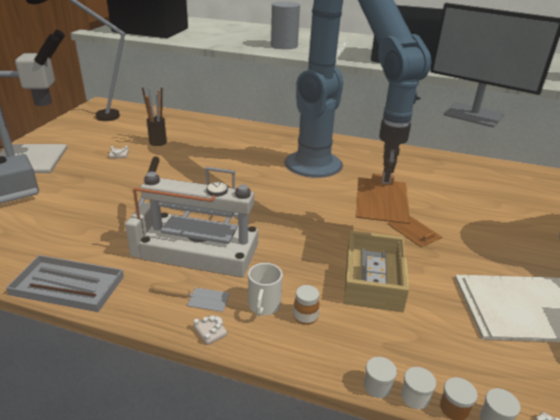

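The lid hangs level from the gripper at (383,195) and the case is open, with flasks at (375,268).

>>> move_arm(
  series=[
    [-0.015, 0.002, 0, 0, 0, 0, 0],
    [-0.03, 0.004, 0, 0, 0, 0, 0],
    [-0.035, 0.005, 0, 0, 0, 0, 0],
    [-0.035, 0.005, 0, 0, 0, 0, 0],
    [-0.035, 0.005, 0, 0, 0, 0, 0],
    [-0.03, 0.004, 0, 0, 0, 0, 0],
    [-0.02, 0.003, 0, 0, 0, 0, 0],
    [0, 0, 0, 0, 0, 0, 0],
  ],
)

```text
clock: 6.9
tool_pos: [0.4231, 0.0853, 0.1802]
tcp_rot: [2.071, 2.359, -0.001]
contact_force: [-0.9, 0.1, -2.2]
opening: 0.0115
grasp_force: 88.7
```

>>> move_arm(
  series=[
    [0, 0, 0.03, 0, 0, 0, 0],
    [0, 0, 0.04, 0, 0, 0, 0],
    [0, 0, 0.04, 0, 0, 0, 0],
    [0, 0, 0.03, 0, 0, 0, 0],
    [0, 0, 0.015, 0, 0, 0, 0],
    [0, 0, 0.004, 0, 0, 0, 0],
    [0, 0, 0, 0, 0, 0, 0],
    [0, 0, 0, 0, 0, 0, 0],
  ],
)

```text
clock: 7.7
tool_pos: [0.4248, 0.0909, 0.023]
tcp_rot: [2.061, 2.367, 0.006]
contact_force: [-0.1, -0.4, -1.5]
opening: 0.0119
grasp_force: 88.7
```

```bash
python3 -c "
from h import *
target(.423,.09,.0147,7.9)"
```

```text
tcp [0.4248 0.0909 0.023 ] yang 7.91 F [-0.1 -0.4 -1.5] open 0.0119 grip 88.7 t 7.7
turn deg (tool, now) [ 0.28 -0.02  0.01] | shift mm in now-axes [-0.6 -1.9  8.3] | in target axes [-0.6 -1.9  8.3]
```

>>> move_arm(
  series=[
    [0, 0, 0.003, 0.25, 0, 0, 0],
    [0, 0, 0.003, 0, 0, 0, 0],
    [0, 0, 0.001, 0, 0, 0, 0],
    [0, 0, 0, 0, 0, 0, 0],
    [0, 0, 0, 0, 0, 0, 0],
  ],
)

```text
clock: 8.2
tool_pos: [0.4241, 0.0907, 0.0155]
tcp_rot: [-2.063, -2.369, 0.0]
contact_force: [0.3, 0.4, -1.4]
opening: 0.012
grasp_force: 88.8
```

```bash
python3 -c "
from h import *
target(.423,.09,.0147,7.9)"
```

```text
tcp [0.4241 0.0907 0.0155] yang 7.9 F [ 0.3  0.4 -1.4] open 0.012 grip 88.8 t 8.2
turn deg (tool, now) [-0.03 -0.01 -0.  ] | shift mm in now-axes [-0.5 -1.2  0.8] | in target axes [-0.5 -1.2  0.8]
```

>>> move_arm(
  series=[
    [0, 0, 0.001, 0, 0, 0, 0],
    [0, 0, 0, 0, 0, 0, 0],
    [0, 0, 0, 0, 0, 0, 0.02],
    [0, 0, 0, 0, 0, 0, 0.06],
    [0, 0, 0, 0, 0, 0, 0.06],
    [0, 0, 0, 0, 0, 0, 0.06],
    [0, 0, -0.01, 0, 0, 0, 0.06],
  ],
)

```text
clock: 8.9
tool_pos: [0.423, 0.0902, 0.0239]
tcp_rot: [-2.062, -2.368, 0.005]
contact_force: [-0.2, 0.4, -0.7]
opening: 0.06
grasp_force: 0.0
```

>>> move_arm(
  series=[
    [0, 0, -0.03, 0, 0, -8.5, 0.07],
    [0, 0, -0.045, 0, 0, -8.5, 0.07],
    [0, 0, -0.045, 0, 0, -8.5, 0.07],
    [0, 0, -0.04, 0, 0, -8.5, 0.07],
    [0, 0, 0, 0, 0, -8.5, 0.07],
    [0, 0, 0, 0, 0, -8.5, 0.07],
    [0, 0, 0, 0, 0, -8.5, 0.07],
    [0, 0, 0, 0, 0, -8.5, 0.07],
  ],
)

```text
clock: 9.7
tool_pos: [0.4241, 0.0903, 0.1851]
tcp_rot: [-0.377, -3.119, -0.001]
contact_force: [0.8, -0.1, 0.1]
opening: 0.0701
grasp_force: 0.0
```

```bash
python3 - <<'E'
from h import *
p,w,d=cloud('top','open')
cv2.imwrite('pics/openc.png',cv2.resize(cv2.imread('pics/open.png')[130:330,100:400],None,fx=2.6,fy=2.6))
print('lid',rect(w,sel(w,.34,.65,.02,.2,.004,.012)))
print('case top',rect(w,sel(w,.35,.7,.2,.5,.066,.08)))
m=sel(w,.44,.7,.24,.37,.04,.053)
n,l,s,c=cv2.connectedComponentsWithStats(m.astype(np.uint8))
for i in range(1,n):
    if s[i,4]>80: print('flask',s[i],rect(w,l==i))
target(.567,.304,.2,97.9)
E
```

```text
lid (array([495.5, 108.5]), array([300.9, 175.1]), 1.35, 2115, np.float64(0.0061))
case top (array([567.6, 304.4]), array([226.2, 146. ]), 8.33, 701, np.float64(0.0722))
flask [150 166  24  27 414] (array([636.4, 304.9]), array([66. , 66.3]), 7.38, 414, np.float64(0.0473))
flask [153 193  20  25 399] (array([566.7, 303.6]), array([60.1, 48.2]), 7.79, 399, np.float64(0.0473))
tcp [0.4241 0.0903 0.185 ] yang 76.42 F [-0.1  0.6 -0.4] open 0.0701 grip 0.0 t 9.75
turn deg (tool, now) [ 2.000e-02 -2.000e-02 -2.148e+01] | shift mm in now-axes [-88.7 241.3 -15. ] | in target axes [-170.9  192.1  -15. ]
```

View pics/openc.png

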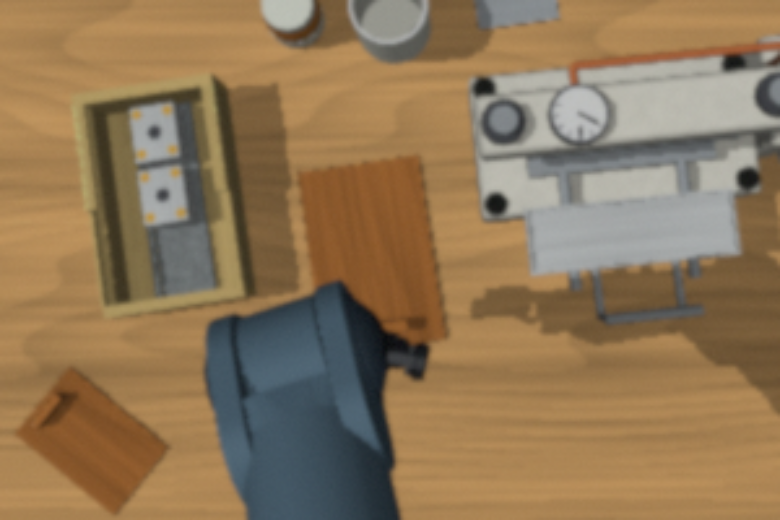

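The top view shows the lid flat on the bench at (370,250 in the crop). The case holds two flasks, in the far slot (154,131) and the middle slot (162,195); the slot at the lip is empty. The tray is out at (635,230).

```bash
python3 - <<'E'
from h import *
p=cv2.imread('pics/open.png'); d=cams.grab_frame('top')[1]; w=world('top',d)
m=(p.min(-1)>130)&sel(w,.45,.72,.22,.38,.035,.06)
n,l,s,c=cv2.connectedComponentsWithStats(m.astype(np.uint8))
for i in range(1,n):
    if s[i,4]>30: print(s[i],rect(w,l==i))
E
```

```text
[150 170  18  23 266] (array([632.4, 313.8]), array([57. , 45.7]), 9.6, 266, np.float64(0.0476))
[153 194  19  23 271] (array([566.6, 304.3]), array([57.7, 45.6]), 9.2, 271, np.float64(0.0475))
```

>>> move_arm(
  series=[
    [0, 0, -0.01, 0, 0, -7.17, 0.065],
    [0, 0, -0.01, 0, 0, -7.17, 0.065],
    [0, 0, 0, 0, 0, -7.15, 0.065],
  ],
)

```text
clock: 10.1
tool_pos: [0.4252, 0.0906, 0.2059]
tcp_rot: [-0.204, 3.133, 0.002]
contact_force: [0.3, 0.6, 0.9]
opening: 0.0649
grasp_force: 0.0
```

>>> move_arm(
  series=[
    [-0.015, 0.017, 0, 0, 0, 0, 0.065],
    [-0.028, 0.031, 0, 0, 0, 0, 0.065],
    [-0.028, 0.031, 0, 0, 0, 0, 0.065],
    [-0.028, 0.031, 0, 0, 0, 0, 0.065],
    [-0.028, 0.031, 0, 0, 0, 0, 0.065],
    [-0.028, 0.031, 0, 0, 0, 0, 0.065],
    [-0.016, 0.02, 0, 0, 0, 0, 0.065],
    [0, 0, 0, 0, 0, 0, 0.065],
  ],
)

```text
clock: 10.9
tool_pos: [0.5695, 0.3082, 0.2039]
tcp_rot: [-0.206, 3.134, 0.001]
contact_force: [-1.3, 0.7, -0.6]
opening: 0.0651
grasp_force: 0.0
```

>>> move_arm(
  series=[
    [0, 0, 0, 0, 0, 0, 0.065],
    [0, 0, 0, 0, 0, 0, 0.065],
    [0, 0, 0, 0, 0, 0, 0.065],
  ],
)

```text
clock: 11.2
tool_pos: [0.5689, 0.301, 0.2045]
tcp_rot: [0.197, -3.134, 0.001]
contact_force: [0.2, 0.9, 0.0]
opening: 0.0651
grasp_force: 0.0
```

```bash
python3 -c "
from h import *
target(.5667,.3036,.02,97.9)"
```

```text
tcp [0.5689 0.301  0.2045] yang 97.2 F [0.2 0.9 0. ] open 0.0651 grip 0.0 t 11.2
turn deg (tool, now) [-0.02 -0.07 -0.7 ] | shift mm in now-axes [  1.6   2.9 184.5] | in target axes [  1.8   2.8 184.5]
```

>>> move_arm(
  series=[
    [0.0015, 0.003, 0.045, 0, 0, -0.5, 0.065],
    [0, 0, 0.045, 0, 0, 0, 0.065],
    [0, 0, 0.04, 0, 0, 0, 0.065],
    [0, 0, 0.025, 0, 0, 0, 0.065],
    [0, 0, 0.015, 0, 0, 0, 0.065],
    [0, 0, 0.01, 0, 0, 0, 0.065],
    [0, 0, 0.004, 0, 0, 0, 0.065],
    [0, 0, 0, 0, 0, 0, 0.065],
  ],
)

```text
clock: 12.0
tool_pos: [0.5678, 0.3053, 0.0222]
tcp_rot: [0.215, -3.134, -0.001]
contact_force: [-1.0, -0.5, 2.1]
opening: 0.065
grasp_force: 0.7
```

>>> move_arm(
  series=[
    [0, 0, 0, 0, 0, 0, 0.065],
    [0, 0, 0, 0, 0, 0, 0.04],
    [0, 0, 0, 0, 0, 0, 0.02],
    [0, 0, 0, 0, 0, 0, 0.02],
    [0, 0, 0, 0, 0, 0, 0.02],
    [0, 0, 0, 0, 0, 0, 0.02],
  ],
  squeeze=90,
)

```text
clock: 12.6
tool_pos: [0.569, 0.306, 0.0223]
tcp_rot: [-0.215, 3.132, 0.002]
contact_force: [-0.5, -1.7, 6.0]
opening: 0.0464
grasp_force: 94.8
```

```bash
python3 -c "
from h import *
target(.5667,.3036,.02,97.9)"
```

```text
tcp [0.569  0.306  0.0223] yang 97.87 F [-0.5 -1.7  6. ] open 0.0464 grip 94.8 t 12.6
turn deg (tool, now) [ 0.04  0.15 -0.03] | shift mm in now-axes [ 2.6 -2.1  2.3] | in target axes [ 2.6 -2.1  2.3]
```

>>> move_arm(
  series=[
    [0, 0, -0.01, 0, 0, 0, 0.02],
    [0, 0, -0.03, 0, 0, 0, 0.02],
    [0, 0, -0.045, 0, 0, 0, 0.02],
    [0, 0, -0.045, 0, 0, 0, 0.02],
    [0, 0, -0.04, 0, 0, 0, 0.02],
    [0, 0, -0.02, 0, 0, 0, 0.02],
    [0, 0, 0, 0, 0, 0, 0.02],
  ],
)

```text
clock: 13.3
tool_pos: [0.5695, 0.3071, 0.2146]
tcp_rot: [-0.215, 3.128, 0.007]
contact_force: [0.3, -0.4, -3.7]
opening: 0.0469
grasp_force: 93.7
```

```bash
python3 - <<'E'
from h import *
for n in ('top','scene'):
    d=np.load(n+'0.npz'); w=world(n,d['d'])
    # rotate to press axes
    a=np.radians(4.92); c=np.array([.5192,-.1732]); q=w[...,:2]-c
    X=q[...,0]*np.cos(a)+q[...,1]*np.sin(a); Y=-q[...,0]*np.sin(a)+q[...,1]*np.cos(a)
    m=(abs(X)<.046)&(abs(Y)<.125)&(w[...,2]>.084)&(w[...,2]<.1)
    print(n,m.sum(),'x',np.percentile(X[m],[1,99]),'y',np.percentile(Y[m],[1,99]),'z',np.median(w[m][:,2]))
    m=(abs(X+.08)<.02)&(abs(Y)<.08)&(w[...,2]>.15)&(w[...,2]<.18)
    print('handle x',np.percentile(X[m],[2,98]),'y',np.percentile(Y[m],[2,98]))
    m=(abs(Y)<.18)&(X>0)&(X<.2)&(w[...,2]>.2)&(w[...,2]<.21)
    print('cross x',np.percentile(X[m],[2,98]),'y',np.percentile(Y[m],[1,99]))
target(.523,-.218,.2,4.9)
E
```

```text
top 2138 x [-0.04059291  0.03248792] y [-0.10174832  0.10233351] z 0.09117367625798711
handle x [-0.08474692 -0.07516896] y [-0.04282236  0.04346117]
cross x [0.07623443 0.15024194] y [-0.14140435  0.14190019]
scene 28 x [0.0228634 0.045948 ] y [-0.06018841  0.08455427] z 0.09053785778515439
handle x [-0.08242643 -0.06939928] y [-0.04537833  0.04135658]
cross x [0.0827297  0.15460037] y [-0.14635955  0.14112273]
tcp [0.5695 0.3071 0.2146] yang 97.88 F [ 0.3 -0.4 -3.7] open 0.0469 grip 93.7 t 13.3
turn deg (tool, now) [ -0.1    0.47 -87.02] | shift mm in now-axes [ 118.2 -513.8   11.8] | in target axes [519.2  91.2  14.6]
```

>>> move_arm(
  series=[
    [0, 0, 0, 0, 0, 8.45, 0.02],
    [0, 0, 0, 0, 0, 8.45, 0.02],
    [0, 0, 0, 0, 0, 8.45, 0.02],
    [0, 0, 0, 0, 0, 8.45, 0.02],
    [0, 0, 0, 0, 0, 8.45, 0.02],
    [0, 0, 0, 0, 0, 8.45, 0.02],
    [0, 0, 0, 0, 0, 8.45, 0.02],
    [0, 0, 0, 0, 0, 8.45, 0.02],
  ],
)

```text
clock: 14.1
tool_pos: [0.5652, 0.3052, 0.2071]
tcp_rot: [-1.571, -2.717, 0.008]
contact_force: [0.3, 0.3, -2.9]
opening: 0.0467
grasp_force: 93.6
```

>>> move_arm(
  series=[
    [0, 0, 0, 0, 0, 8.45, 0.02],
    [0, 0, 0, 0, 0, 8.45, 0.02],
    [0, 0, 0, 0, 0, 8.45, 0.02],
    [-0.02, -0.003, 0, 0, 0, 0, 0.02],
    [-0.035, -0.006, 0, 0, 0, 0, 0.02],
    [-0.04, -0.007, 0, 0, 0, 0, 0.02],
    [-0.04, -0.007, 0, 0, 0, 0, 0.02],
    [-0.04, -0.007, 0, 0, 0, 0, 0.02],
  ],
)

```text
clock: 14.9
tool_pos: [0.5503, 0.1257, 0.2085]
tcp_rot: [-2.121, -2.316, 0.006]
contact_force: [0.3, 0.3, -2.4]
opening: 0.0466
grasp_force: 93.6
```

>>> move_arm(
  series=[
    [-0.04, -0.007, 0, 0, 0, 0, 0.02],
    [-0.04, -0.007, 0, 0, 0, 0, 0.02],
    [-0.04, -0.007, 0, 0, 0, 0, 0.02],
    [-0.04, -0.007, 0, 0, 0, 0, 0.02],
    [-0.04, -0.007, 0, 0, 0, 0, 0.02],
    [-0.04, -0.007, 0, 0, 0, 0, 0.02],
    [-0.04, -0.007, 0, 0, 0, 0, 0.02],
    [-0.035, -0.006, 0, 0, 0, 0, 0.02],
  ],
)

```text
clock: 15.7
tool_pos: [0.5217, -0.1925, 0.2088]
tcp_rot: [-2.122, -2.313, 0.004]
contact_force: [0.5, 0.4, -2.7]
opening: 0.0465
grasp_force: 93.6
```

>>> move_arm(
  series=[
    [-0.025, -0.003, 0, 0, 0, 0, 0.02],
    [-0.01, -0.001, 0, 0, 0, 0, 0.02],
    [0, 0, 0, 0, 0, 0, 0.02],
    [0, 0, 0, 0, 0, 0, 0.02],
    [0, 0, 0, 0, 0, 0, 0.02],
  ],
)

```text
clock: 16.2
tool_pos: [0.5241, -0.2223, 0.2097]
tcp_rot: [-2.118, -2.317, -0.0]
contact_force: [0.5, -0.1, -3.7]
opening: 0.0465
grasp_force: 93.6
```

```bash
python3 -c "
from h import *
target(.523,-.218,.1105,4.9)"
```

```text
tcp [ 0.5241 -0.2223  0.2097] yang 5.16 F [ 0.5 -0.1 -3.7] open 0.0465 grip 93.6 t 16.2
turn deg (tool, now) [-0.09 -0.1   0.26] | shift mm in now-axes [ 4.2 -0.6 99.2] | in target axes [ 4.4 -0.7 99.2]
```

>>> move_arm(
  series=[
    [0, 0, 0.025, 0, 0, 0, 0.02],
    [0, 0, 0.03, 0, 0, 0, 0.02],
    [0, 0, 0.025, 0, 0, 0, 0.02],
    [0, 0, 0.012, 0, 0, 0, 0.02],
    [0, 0, 0.003, 0, 0, 0, 0.02],
    [0, 0, 0, 0, 0, 0, 0.02],
    [0, 0, 0, 0, 0, 0, 0.02],
  ],
)

```text
clock: 16.9
tool_pos: [0.5249, -0.2253, 0.1167]
tcp_rot: [2.122, 2.314, 0.001]
contact_force: [-0.3, -0.1, -2.4]
opening: 0.0464
grasp_force: 93.6
```

```bash
python3 -c "
from h import *
target(.523,-.218,.108,4.9)"
```

```text
tcp [ 0.5249 -0.2253  0.1167] yang 4.96 F [-0.3 -0.1 -2.4] open 0.0464 grip 93.6 t 16.9
turn deg (tool, now) [0.09 0.06 0.06] | shift mm in now-axes [ 7.4 -1.3  8.7] | in target axes [ 7.4 -1.3  8.7]
```

>>> move_arm(
  series=[
    [0.005, -0.001, 0.002, 0, 0, 0, 0.02],
    [0, 0, 0.003, 0, 0, 0, 0.02],
    [0, 0, 0.002, 0, 0, 0, 0.02],
    [0, 0, 0.001, 0, 0, 0, 0.02],
    [0, 0, 0, 0, 0, 0, 0.02],
    [0, 0, 0, 0, 0, 0, 0.02],
  ],
)

```text
clock: 17.5
tool_pos: [0.5223, -0.2198, 0.1078]
tcp_rot: [-2.123, -2.314, -0.0]
contact_force: [-3.1, 1.7, 4.2]
opening: 0.0461
grasp_force: 94.3
```

```bash
python3 -c "
from h import *
target(.523,-.218,.108,4.9)"
```

```text
tcp [ 0.5223 -0.2198  0.1078] yang 4.93 F [-3.1  1.7  4.2] open 0.0461 grip 94.3 t 17.5
turn deg (tool, now) [-0.04 -0.05  0.03] | shift mm in now-axes [ 1.8  0.9 -0.2] | in target axes [ 1.8  0.9 -0.2]
```

Seated. I'll release it, lift, and check the tray from above.

>>> move_arm(
  series=[
    [0, 0, 0, 0, 0, 0, 0.05],
    [0, 0, 0, 0, 0, 0, 0.062],
    [0, 0, 0, 0, 0, 0, 0.062],
    [0, 0, -0.015, 0, 0, 0, 0.065],
    [0, 0, -0.035, 0, 0, 0, 0.065],
    [0, 0, -0.04, 0, 0, 0, 0.065],
    [0.02, 0.003, -0.01, 0, 0, 0, 0.065],
    [0.04, 0.005, 0, 0, 0, 0, 0.065],
  ],
)

```text
clock: 18.3
tool_pos: [0.5266, -0.1648, 0.2119]
tcp_rot: [2.129, 2.3, 0.003]
contact_force: [0.4, 1.3, -0.4]
opening: 0.065
grasp_force: 0.0
```

>>> move_arm(
  series=[
    [0.044, 0.006, 0, 0, 0, 0, 0.065],
    [0.044, 0.006, 0, 0, 0, 0, 0.065],
    [0.044, 0.006, 0, 0, 0, 0, 0.065],
    [0.044, 0.006, 0, 0, 0, 0, 0.065],
    [0.044, 0.006, 0, 0, 0, 0, 0.065],
    [0.044, 0.006, 0, 0, 0, 0, 0.065],
    [0.03, 0.006, 0, 0, 0, 0, 0.065],
    [0, 0, 0, 0, 0, 0, 0.065],
  ],
)

```text
clock: 19.1
tool_pos: [0.542, 0.1444, 0.2081]
tcp_rot: [-2.111, -2.325, -0.003]
contact_force: [-1.2, 0.5, 0.8]
opening: 0.0651
grasp_force: 0.0
```

```bash
cat > look.py <<'E'
from h import *
def flask_in_tray(w):
    a=np.radians(4.92); q=w[...,:2]-np.array([.5192,-.1732])
    X=q[...,0]*np.cos(a)+q[...,1]*np.sin(a); Y=-q[...,0]*np.sin(a)+q[...,1]*np.cos(a)
    m=(abs(X)<.05)&(abs(Y)<.12)&(w[...,2]>.122)&(w[...,2]<.145)
    n,l,s,c=cv2.connectedComponentsWithStats(m.astype(np.uint8))
    for i in range(1,n):
        if s[i,4]>60: print('tray flask x',np.round(np.percentile(X[l==i],[2,98]),4),'y',np.round(np.percentile(Y[l==i],[2,98]),4),'z',np.percentile(w[l==i][:,2],[5,95]).round(4))
def case_flask(p,w):
    m=(p.min(-1)>130)&sel(w,.44,.74,.18,.42,.035,.06)
    n,l,s,c=cv2.connectedComponentsWithStats(m.astype(np.uint8))
    for i in range(1,n):
        if s[i,4]>50: print('case flask',rect(w,l==i))
E
python3 - <<'E'
from look import *
p,w,d=cloud('top','fl1'); flask_in_tray(w); case_flask(p,w)
target(.6324,.3138,.2,97.9)
E
```

```text
tray flask x [-0.0245  0.0211] y [-0.0727 -0.0151] z [0.1295 0.1357]
tcp [0.5419 0.1404 0.208 ] yang 5.29 F [-0.2 -0.4  0.6] open 0.0648 grip 0.0 t 19.15
turn deg (tool, now) [ 1.000e-02 -2.000e-02  8.739e+01] | shift mm in now-axes [164.4 106.1   8.1] | in target axes [ 113.4 -159.4    8. ]
```

View pics/fl1.png

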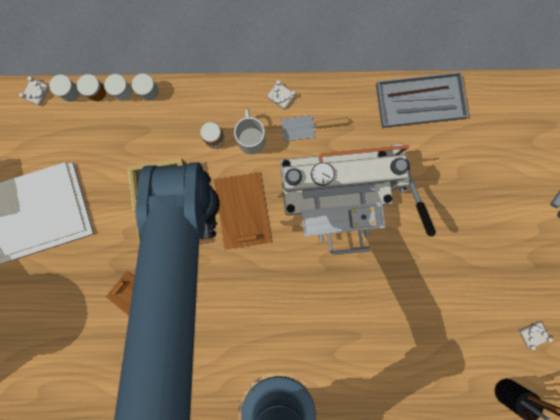

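The first flask stands upright in the right part of the tray at (365,215), and the lid is on the bench at (243,210). The arm hides the case.

>>> move_arm(
  series=[
    [0, 0, 0, 0, 0, -8.45, 0.065],
    [0, 0, 0, 0, 0, -8.45, 0.065],
    [0, 0, 0, 0, 0, -8.45, 0.065],
    [0, 0, 0, 0, 0, -8.45, 0.065],
    [0, 0, 0, 0, 0, -8.45, 0.065],
    [0, 0, 0, 0, 0, -8.45, 0.065],
    [0, 0, 0, 0, 0, -8.45, 0.065],
    [0, 0, 0, 0, 0, -8.45, 0.065],
  ],
)

```text
clock: 19.95
tool_pos: [0.5421, 0.134, 0.2081]
tcp_rot: [0.474, 3.105, -0.001]
contact_force: [-0.3, 0.1, -0.1]
opening: 0.0653
grasp_force: 0.0
```

>>> move_arm(
  series=[
    [0, 0, 0, 0, 0, -8.45, 0.065],
    [0, 0, 0, 0, 0, -8.45, 0.065],
    [0, 0, 0, 0, 0, -8.45, 0.065],
    [0, 0, 0, 0, 0, 0, 0.065],
    [0, 0, 0, 0, 0, 0, 0.065],
    [0, 0, 0, 0, 0, 0, 0.065],
  ],
)

```text
clock: 20.55
tool_pos: [0.5418, 0.1359, 0.2076]
tcp_rot: [0.21, -3.134, 0.0]
contact_force: [0.5, -0.5, 0.4]
opening: 0.0652
grasp_force: 0.0
```

```bash
python3 - <<'E'
from look import *
p,w,d=cloud('scene','fl2'); case_flask(p,w)
print(rect(w,sel(w,.45,.72,.22,.38,.04,.053)))
target(.6324,.3138,.2,97.9)
E
```

```text
case flask (array([620.3, 310.8]), array([37.3, 41.7]), 8.22, 114, np.float64(0.0477))
(array([571.1, 301.3]), array([228.6, 141.2]), 8.25, 687, np.float64(0.0475))
tcp [0.5417 0.1363 0.2074] yang 97.73 F [-0.   0.5  1. ] open 0.0647 grip 0.0 t 20.6
turn deg (tool, now) [-0.01 -0.04 -0.17] | shift mm in now-axes [-113.8  163.7    7.3] | in target axes [-114.2  163.4    7.4]
```

>>> move_arm(
  series=[
    [-0.01, 0.015, 0, 0, 0, 0, 0.065],
    [-0.02, 0.028, 0, 0, 0, 0, 0.065],
    [-0.024, 0.034, 0, 0, 0, 0, 0.065],
    [-0.024, 0.034, 0, 0, 0, 0, 0.065],
    [-0.022, 0.032, 0, 0, 0, 0, 0.065],
    [-0.014, 0.02, 0, 0, 0, 0, 0.065],
    [0, 0, 0, 0, 0, 0, 0.065],
    [0, 0, 0, 0, 0, 0, 0.065],
  ],
)

```text
clock: 21.4
tool_pos: [0.6318, 0.316, 0.2061]
tcp_rot: [0.22, -3.132, 0.002]
contact_force: [-0.2, -0.8, -0.3]
opening: 0.065
grasp_force: 0.0
```

>>> move_arm(
  series=[
    [0, 0, 0.04, 0, 0, 0, 0.065],
    [0, 0, 0.04, 0, 0, 0, 0.065],
    [0, 0, 0.025, 0, 0, 0, 0.065],
    [0, 0, 0.01, 0, 0, 0, 0.065],
    [0, 0, 0, 0, 0, 0, 0.065],
    [0, 0, 0, 0, 0, 0, 0.065],
  ],
)

```text
clock: 22.0
tool_pos: [0.6334, 0.3137, 0.0939]
tcp_rot: [-0.214, 3.133, 0.001]
contact_force: [1.2, 0.5, 0.4]
opening: 0.0646
grasp_force: 0.0
```

```bash
python3 - <<'E'
from look import *
target(.6324,.3138,.022,97.9)
E
```

```text
tcp [0.6334 0.3137 0.0939] yang 97.82 F [1.2 0.5 0.4] open 0.0646 grip 0.0 t 22.0
turn deg (tool, now) [ 0.03  0.09 -0.08] | shift mm in now-axes [ 1.1  0.2 71.9] | in target axes [ 0.9  0.2 71.9]
```

>>> move_arm(
  series=[
    [0.001, 0, 0.025, 0, 0, 0, 0.065],
    [0, 0, 0.025, 0, 0, 0, 0.065],
    [0, 0, 0.012, 0, 0, 0, 0.065],
    [0, 0, 0.008, 0, 0, 0, 0.065],
    [0, 0, 0, 0, 0, 0, 0.065],
    [0, 0, 0, 0, 0, 0, 0.04],
    [0, 0, 0, 0, 0, 0, 0.02],
    [0, 0, 0, 0, 0, 0, 0.02],
  ],
)

```text
clock: 22.8
tool_pos: [0.6326, 0.3142, 0.0242]
tcp_rot: [-0.216, 3.132, 0.002]
contact_force: [-0.8, -0.2, 5.1]
opening: 0.0459
grasp_force: 94.4
```

>>> move_arm(
  series=[
    [0, 0, 0, 0, 0, 0, 0.02],
    [0, 0, 0, 0, 0, 0, 0.02],
    [0, 0, -0.002, 0, 0, 0, 0.02],
    [0, 0, 0, 0, 0, 0, 0.02],
  ],
)

```text
clock: 23.2
tool_pos: [0.6309, 0.3139, 0.0242]
tcp_rot: [0.216, -3.133, 0.0]
contact_force: [0.0, -0.5, 1.4]
opening: 0.0462
grasp_force: 94.3
```

```bash
python3 - <<'E'
from look import *
target(.6324,.3138,.022,97.9)
E
```

```text
tcp [0.6309 0.3139 0.0242] yang 97.88 F [ 0.  -0.5  1.4] open 0.0462 grip 94.3 t 23.2
turn deg (tool, now) [ 0.   -0.06 -0.02] | shift mm in now-axes [-1.5 -0.3  2.2] | in target axes [-1.5 -0.3  2.2]
```

>>> move_arm(
  series=[
    [0, 0, -0.01, 0, 0, 0, 0.02],
    [0, 0, -0.03, 0, 0, 0, 0.02],
    [0, 0, -0.045, 0, 0, 0, 0.02],
    [0, 0, -0.045, 0, 0, 0, 0.02],
    [0, 0, -0.04, 0, 0, 0, 0.02],
    [0, 0, -0.015, 0, 0, 8.45, 0.02],
    [0, 0, 0, 0, 0, 8.45, 0.02],
    [0, 0, 0, 0, 0, 8.45, 0.02],
  ],
)

```text
clock: 24.0
tool_pos: [0.6304, 0.3138, 0.2094]
tcp_rot: [-0.486, -3.101, 0.0]
contact_force: [-0.6, -0.6, -4.2]
opening: 0.0462
grasp_force: 93.5
```

>>> move_arm(
  series=[
    [0, 0, 0, 0, 0, 8.45, 0.02],
    [0, 0, 0, 0, 0, 8.45, 0.02],
    [0, 0, 0, 0, 0, 8.45, 0.02],
    [0, 0, 0, 0, 0, 8.45, 0.02],
    [0, 0, 0, 0, 0, 8.45, 0.02],
    [0, 0, 0, 0, 0, 8.45, 0.02],
    [0, 0, 0, 0, 0, 8.45, 0.02],
    [0, 0, 0, 0, 0, 8.45, 0.02],
  ],
)

```text
clock: 24.8
tool_pos: [0.6296, 0.3139, 0.2078]
tcp_rot: [-2.129, -2.307, 0.006]
contact_force: [-0.5, -0.1, -4.7]
opening: 0.0463
grasp_force: 93.4
```

>>> move_arm(
  series=[
    [-0.018, -0.006, 0, 0, 0, 0, 0.02],
    [-0.036, -0.013, 0, 0, 0, 0, 0.02],
    [-0.036, -0.013, 0, 0, 0, 0, 0.02],
    [-0.036, -0.013, 0, 0, 0, 0, 0.02],
    [-0.036, -0.013, 0, 0, 0, 0, 0.02],
    [-0.036, -0.013, 0, 0, 0, 0, 0.02],
    [-0.036, -0.013, 0, 0, 0, 0, 0.02],
    [-0.036, -0.013, 0, 0, 0, 0, 0.02],
  ],
)

```text
clock: 25.6
tool_pos: [0.5557, 0.0354, 0.2084]
tcp_rot: [-2.121, -2.313, 0.003]
contact_force: [0.2, -0.2, -3.2]
opening: 0.0462
grasp_force: 93.4
```

>>> move_arm(
  series=[
    [-0.036, -0.013, 0, 0, 0, 0, 0.02],
    [-0.036, -0.013, 0, 0, 0, 0, 0.02],
    [-0.036, -0.013, 0, 0, 0, 0, 0.02],
    [-0.034, -0.01, 0, 0, 0, 0, 0.02],
    [-0.018, -0.007, 0, 0, 0, 0, 0.02],
    [0, 0, 0, 0, 0, 0, 0.02],
    [0, 0, 0, 0, 0, 0, 0.02],
    [0, 0, 0, 0, 0, 0, 0.02],
  ],
)

```text
clock: 26.4
tool_pos: [0.5158, -0.1256, 0.2088]
tcp_rot: [-2.119, -2.316, 0.0]
contact_force: [1.3, -0.4, -3.9]
opening: 0.0465
grasp_force: 93.4
```

```bash
python3 - <<'E'
from look import *
target(.5154,-.1284,.11,4.9)
E
```

```text
tcp [ 0.5158 -0.1256  0.2088] yang 5.07 F [ 1.3 -0.4 -3.9] open 0.0465 grip 93.4 t 26.4
turn deg (tool, now) [-0.1  -0.09  0.17] | shift mm in now-axes [-2.9 -0.4 98.8] | in target axes [-2.7 -0.6 98.8]
```

>>> move_arm(
  series=[
    [-0.003, 0, 0.025, 0, 0, 0, 0.02],
    [0, 0, 0.03, 0, 0, 0, 0.02],
    [0, 0, 0.025, 0, 0, 0, 0.02],
    [0, 0, 0.01, 0, 0, 0, 0.02],
    [0, 0, 0.002, 0, 0, 0, 0.02],
    [0, 0, 0, 0, 0, 0, 0.02],
    [0, 0, 0, 0, 0, 0, 0.02],
  ],
)

```text
clock: 27.1
tool_pos: [0.5174, -0.1307, 0.1187]
tcp_rot: [2.122, 2.314, 0.001]
contact_force: [0.3, -0.5, -3.2]
opening: 0.0466
grasp_force: 93.3
```

```bash
python3 - <<'E'
from look import *
target(.5154,-.1284,.11,4.9)
E
```

```text
tcp [ 0.5174 -0.1307  0.1187] yang 4.97 F [ 0.3 -0.5 -3.2] open 0.0466 grip 93.3 t 27.1
turn deg (tool, now) [0.1  0.03 0.07] | shift mm in now-axes [ 2.5 -1.8  8.7] | in target axes [ 2.5 -1.8  8.7]
```

>>> move_arm(
  series=[
    [0.001, -0.002, 0.002, 0, 0, 0, 0.02],
    [0, 0, 0.003, 0, 0, 0, 0.02],
    [0, 0, 0.002, 0, 0, 0, 0.02],
    [0, 0, 0.001, 0, 0, 0, 0.02],
    [0, 0, 0, 0, 0, 0, 0.02],
    [0, 0, 0, 0, 0, 0, 0.02],
  ],
)

```text
clock: 27.7
tool_pos: [0.5138, -0.1297, 0.1096]
tcp_rot: [-2.123, -2.314, 0.001]
contact_force: [-2.6, 0.6, 1.5]
opening: 0.046
grasp_force: 94.1
```

```bash
python3 - <<'E'
from look import *
target(.5154,-.1284,.11,4.9)
E
```

```text
tcp [ 0.5138 -0.1297  0.1096] yang 4.93 F [-2.6  0.6  1.5] open 0.046 grip 94.1 t 27.7
turn deg (tool, now) [-0.07 -0.04  0.03] | shift mm in now-axes [ 1.2  1.8 -0.4] | in target axes [ 1.2  1.8 -0.4]
```

>>> move_arm(
  series=[
    [0, 0, 0, 0, 0, 0, 0.05],
    [0, 0, 0, 0, 0, 0, 0.062],
    [0, 0, 0, 0, 0, 0, 0.062],
    [0, 0, -0.015, 0, 0, 0, 0.062],
    [0, 0, -0.035, 0, 0, 0, 0.062],
    [0, 0, -0.045, 0, 0, 0, 0.05],
    [0, -0.03, -0.01, 0, 0, 0, 0.04],
    [-0.02, -0.04, 0, 0, 0, 0, 0.04],
  ],
)

```text
clock: 28.5
tool_pos: [0.4499, -0.1553, 0.2178]
tcp_rot: [2.114, 2.316, 0.003]
contact_force: [-1.5, -0.4, 2.4]
opening: 0.0398
grasp_force: 0.0
```

>>> move_arm(
  series=[
    [-0.015, -0.012, 0, 0, 0, 0, 0.04],
    [0, 0, 0, 0, 0, 0, 0.04],
    [0, 0, 0, 0, 0, 0, 0.04],
    [0, 0, 0, 0, 0, 0, 0.04],
  ],
)

```text
clock: 28.9
tool_pos: [0.4365, -0.1711, 0.2149]
tcp_rot: [2.122, 2.316, -0.001]
contact_force: [0.2, 0.4, 0.5]
opening: 0.0402
grasp_force: 0.0
```

```bash
python3 - <<'E'
from look import *
p,w,d=cloud('top','fl3'); flask_in_tray(w)
p2,w2,d2=cloud('scene','fl3s'); 
cv2.imwrite('pics/fl3c.png',np.hstack([cv2.resize(p[140:270,270:450,::-1],None,fx=2.2,fy=2.2),cv2.resize(p2[140:270,110:290,::-1],None,fx=2.2,fy=2.2)]))
print('lid',rect(w,sel(w,.36,.63,.0,.2,.004,.012)))
target(.4395,-.1801,.150,4.9)
E
```

```text
tray flask x [-0.0239  0.0212] y [-0.0727 -0.0153] z [0.1294 0.1359]
tray flask x [-0.0252  0.0205] y [0.0153 0.0727] z [0.1298 0.1357]
lid (array([495. , 102.5]), array([270.4, 192.9]), 0.26, 2320, np.float64(0.0061))
tcp [ 0.4362 -0.1711  0.2146] yang 5.03 F [ 0.2 -0.2  0.1] open 0.04 grip 0.0 t 29.0
turn deg (tool, now) [-0.07  0.1   0.13] | shift mm in now-axes [-9.1  2.6 64.6] | in target axes [-9.2  2.5 64.6]
```

View pics/fl3c.png

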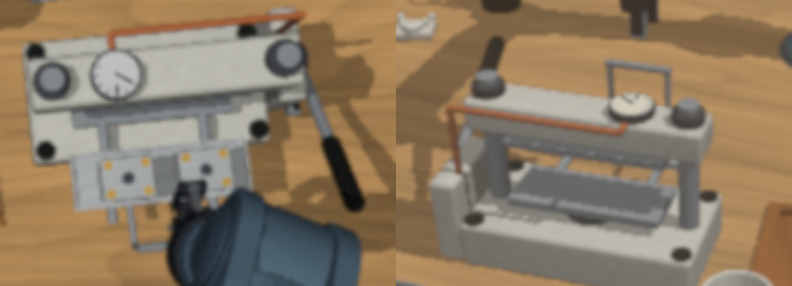

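The two flasks stand upright in the tray at (128,178) and (206,170), and the gauge is at rest. Next I pinch the hoop handle.

>>> move_arm(
  series=[
    [-0.009, 0.0025, 0.015, 0, 0, 0, 0.04],
    [0, 0, 0.02, 0, 0, 0, 0.04],
    [0, 0, 0.018, 0, 0, 0, 0.04],
    [0, 0, 0.009, 0, 0, 0, 0.04],
    [0, 0, 0, 0, 0, 0, 0.04],
    [0, 0, 0, 0, 0, 0, 0.0],
    [0, 0, 0, 0, 0, 0, 0.0],
    [0, 0, 0, 0, 0, 0, 0.0],
  ],
  squeeze=60,
)

```text
clock: 29.8
tool_pos: [0.4398, -0.1807, 0.1535]
tcp_rot: [2.122, 2.314, 0.002]
contact_force: [1.2, -1.0, 1.3]
opening: 0.0073
grasp_force: 58.6
```

>>> move_arm(
  series=[
    [0, 0, 0, 0, 0, 0, 0],
    [0, 0, 0, 0, 0, 0, 0],
  ],
)

```text
clock: 30.0
tool_pos: [0.4398, -0.1807, 0.1534]
tcp_rot: [2.122, 2.314, 0.002]
contact_force: [0.1, 0.1, 3.9]
opening: 0.0071
grasp_force: 59.0
```

```bash
python3 - <<'E'
from look import *
target(.4395,-.1801,.150,4.9)
E
```

```text
tcp [ 0.4398 -0.1807  0.1534] yang 4.95 F [0.1 0.1 3.9] open 0.0071 grip 59.0 t 30.0
turn deg (tool, now) [0.11 0.02 0.05] | shift mm in now-axes [ 0.6 -0.2  3.4] | in target axes [ 0.6 -0.2  3.4]
```

>>> move_arm(
  series=[
    [0, 0.003, 0, 0, 0, 0, 0],
    [0, 0.006, 0, 0, 0, 0, 0],
    [0, 0.01, 0, 0, 0, 0, 0],
    [0, 0.012, 0, 0, 0, 0, 0],
    [0, 0.012, 0, 0, 0, 0, 0],
    [0, 0.012, 0, 0, 0, 0, 0],
    [0, 0.012, 0, 0, 0, 0, 0],
    [0, 0.012, 0, 0, 0, 0, 0],
  ],
)

```text
clock: 30.8
tool_pos: [0.5152, -0.1741, 0.1534]
tcp_rot: [-2.121, -2.309, 0.004]
contact_force: [-7.2, 1.7, 13.8]
opening: 0.0074
grasp_force: 60.0
```

>>> move_arm(
  series=[
    [0, 0.01, 0, 0, 0, 0, 0],
    [0, 0.008, 0, 0, 0, 0, 0],
    [0, 0.006, 0, 0, 0, 0, 0],
    [0, 0.004, 0, 0, 0, 0, 0],
    [0, 0.003, 0, 0, 0, 0, 0],
    [0, 0, 0, 0, 0, 0, 0],
    [0, 0, 0, 0, 0, 0, 0],
    [0, 0, 0, 0, 0, 0, 0],
  ],
)

```text
clock: 31.6
tool_pos: [0.543, -0.1717, 0.1534]
tcp_rot: [-2.118, -2.305, 0.007]
contact_force: [-11.1, 2.2, 17.7]
opening: 0.0075
grasp_force: 60.5
```

```bash
python3 - <<'E'
from look import *
target(.4395+.1096,-.1801+.0094,.1534,4.9)
E
```

```text
tcp [ 0.543  -0.1717  0.1534] yang 4.84 F [-11.1   2.2  17.7] open 0.0075 grip 60.5 t 31.6
turn deg (tool, now) [-0.64 -0.29 -0.06] | shift mm in now-axes [ 0.4  6.2 -0.1] | in target axes [ 0.4  6.2 -0. ]
```

>>> move_arm(
  series=[
    [0, 0.002, -0.001, 0, 0, 0, 0],
    [0, 0.003, -0.001, 0.3, 0, 0, 0],
    [0, 0.003, 0, 0.3, 0, 0, 0],
    [0, 0, 0, 0, 0, 0, 0],
    [0, 0, 0, 0, 0, 0, 0],
  ],
)

```text
clock: 32.1
tool_pos: [0.5429, -0.1716, 0.1534]
tcp_rot: [-2.107, -2.287, 0.033]
contact_force: [-22.1, 3.0, 20.6]
opening: 0.0073
grasp_force: 60.9
```

```bash
python3 - <<'E'
from look import *
target(.4395+.1096,-.1801+.0094,.1534,4.9)
E
```

```text
tcp [ 0.5429 -0.1716  0.1534] yang 4.7 F [-22.1   3.   20.6] open 0.0073 grip 60.9 t 32.1
turn deg (tool, now) [-2.15 -0.54 -0.21] | shift mm in now-axes [ 0.4  6.2 -0.2] | in target axes [ 0.4  6.2 -0. ]
```

```bash
python3 - <<'E'
from look import *
p,w,d=cloud('top','push'); p2,w2,d2=cloud('scene','pushs')
cv2.imwrite('pics/pushc.png',np.hstack([cv2.resize(p[130:270,270:440,::-1],None,fx=2.3,fy=2.3),cv2.resize(p2[110:250,110:280,::-1],None,fx=2.3,fy=2.3)]))
print(telemetry.get_obs()['ft_torque'],telemetry.get_obs()['contact_force'])
E
```

```text
[0.60422413 4.98967501 0.03187965] [-22.12961868   3.06483198  20.57434774]
```

View pics/pushc.png

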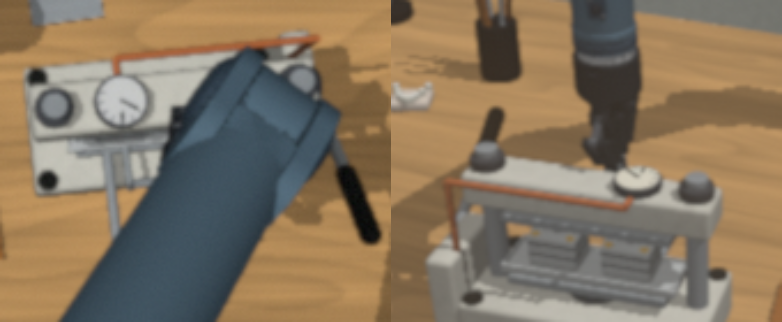

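Both views show the flasks standing under the head, with the gripper close to the crosshead. I'll let go, back off and measure how far the tray is in.

>>> move_arm(
  series=[
    [0, -0.004, 0, -0.6, 0, 0, 0],
    [0, -0.004, 0, -0.8, 0, 0, 0],
    [0, 0, 0, -0.7, 0, 0, 0],
    [0, 0, 0, 0, 0, 0, 0.04],
    [0, 0, 0, 0, 0, 0, 0.04],
    [0, 0, 0, 0, 0, 0, 0.04],
    [0, 0, -0.02, 0, 0, 0, 0.04],
    [0, 0, -0.04, 0, 0, 0, 0.04],
  ],
)

```text
clock: 33.0
tool_pos: [0.5446, -0.1694, 0.2118]
tcp_rot: [2.115, 2.308, 0.022]
contact_force: [0.7, -0.2, 0.2]
opening: 0.0399
grasp_force: 0.0
```

>>> move_arm(
  series=[
    [0, -0.03, 0, 0, 0, 0, 0],
    [0, -0.04, 0, 0, 0, 0, 0],
    [0, -0.04, 0, 0, 0, 0, 0],
    [0, -0.03, 0, 0, 0, 0, 0],
    [0, 0, 0, 0, 0, 0, 0],
    [0, 0, 0, 0, 0, 0, 0],
    [0, 0, 0, 0, 0, 0, 0],
  ],
)

```text
clock: 33.7
tool_pos: [0.4128, -0.1816, 0.2115]
tcp_rot: [2.113, 2.305, 0.026]
contact_force: [0.0, 0.5, -0.1]
opening: 0.0001
grasp_force: 0.0
```

```bash
cat >> look.py <<'E'
def handle(w):
    a=np.radians(4.92); q=w[...,:2]-np.array([.5192,-.1732])
    X=q[...,0]*np.cos(a)+q[...,1]*np.sin(a); Y=-q[...,0]*np.sin(a)+q[...,1]*np.cos(a)
    m=(X>-.1)&(X<.06)&(abs(Y)<.06)&(w[...,2]>.155)&(w[...,2]<.19)
    print('handle',m.sum(),'X',np.percentile(X[m],[2,50,98]).round(4),'Y',np.percentile(Y[m],[2,98]).round(4),'tray=',round(np.mean(np.percentile(X[m],[2,98]))+.08,4),'z',np.median(w[m][:,2]))
E
python3 - <<'E'
from look import *
p,w,d=cloud('top','b1'); handle(w)
d=np.load('top0.npz')['d']; handle(world('top',d))
d=np.load('scene0.npz')['d']; handle(world('scene',d))
p,w,d=cloud('scene','b2'); handle(w)
target(.49,-.1757,.14,4.9)
E
```

```text
handle 155 X [0.0184 0.0228 0.0279] Y [-0.0426  0.0431] tray= 0.1031 z 0.1645928430783734
handle 162 X [-0.0847 -0.0799 -0.0752] Y [-0.0428  0.0435] tray= 0.0 z 0.1644441341099574
handle 105 X [-0.0815 -0.0757 -0.0694] Y [-0.0431  0.0414] tray= 0.0046 z 0.1633761838797929Traceback (most recent call last):
  File "<stdin>", line 5, in <module>
  File "look.py", line 18, in handle
    print('handle',m.sum(),'X',np.percentile(X[m],[2,50,98]).round(4),'Y',np.percentile(Y[m],[2,98]).round(4),'tray=',round(np.mean(np.percentile(X[m],[2,98]))+.08,4),'z',np.median(w[m][:,2]))
                               ~~~~~~~~~~~~~^^^^^^^^^^^^^^^^
    return _quantile_unchecked(
        a, q, axis, out, overwrite_input, method, keepdims, weights)
    return _ureduce(a,
                    func=_quantile_ureduce_func,
    ...<5 lines>...
                    overwrite_input=overwrite_input,
                    method=method)
    r = func(a, **kwargs)
    result = _quantile(arr,
                       quantiles=q,
    ...<2 lines>...
                       out=out,
                       weights=wgt)
    slices_having_nans = np.isnan(arr[-1, ...])
                                  ~~~^^^^^^^^^
IndexError: index -1 is out of bounds for axis 0 with size 0
```

>>> move_arm(
  series=[
    [0, 0, 0.03, -0.7, 0, 0, 0],
    [0, 0, 0.027, -0.7, 0, 0, 0],
    [0, 0, 0.01, 0, 0, 0, 0],
    [0, 0.03, 0, 0, 0, 0, 0],
    [0, 0.03, 0, 0, 0, 0, 0],
    [0, 0.02, 0, 0, 0, 0, 0],
    [0, 0, 0, 0, 0, 0, 0],
    [0, 0, 0, 0, 0, 0, 0],
  ],
)

```text
clock: 34.6
tool_pos: [0.4922, -0.1757, 0.1455]
tcp_rot: [2.104, 2.295, 0.044]
contact_force: [-0.3, 0.4, 0.1]
opening: 0.0001
grasp_force: 0.0
```

```bash
python3 - <<'E'
from look import *
target(.528,-.1724,.145,4.9)
E
```

```text
tcp [ 0.4922 -0.1757  0.1455] yang 4.97 F [-0.3  0.4  0.1] open 0.0001 grip 0.0 t 34.6
turn deg (tool, now) [2.25 0.07 0.07] | shift mm in now-axes [ 0.2 35.9  1.9] | in target axes [ 0.2 36.   0.5]
```

>>> move_arm(
  series=[
    [0, 0.003, 0, 1.1, 0, 0, 0],
    [0, 0.005, 0, 1.15, 0, 0, 0],
    [0, 0.006, 0, 0, 0, 0, 0],
    [0, 0.006, 0, 0, 0, 0, 0],
    [0, 0.006, 0, 0, 0, 0, 0],
    [0, 0.004, 0, 0, 0, 0, 0],
    [0, 0.003, 0, 0, 0, 0, 0],
    [0, 0, 0, 0, 0, 0, 0],
  ],
)

```text
clock: 35.4
tool_pos: [0.5245, -0.1722, 0.1477]
tcp_rot: [-2.124, -2.314, -0.009]
contact_force: [-3.4, 1.1, 2.0]
opening: 0.0
grasp_force: 1.5
```

```bash
python3 - <<'E'
from look import *
target(.528,-.1724,.145,4.9)
p,w,d=cloud('top','b3'); handle(w)
E
```

```text
tcp [ 0.5245 -0.1722  0.1477] yang 4.89 F [-3.4  1.1  2. ] open 0.0 grip 1.5 t 35.4
turn deg (tool, now) [ 0.22 -0.22 -0.01] | shift mm in now-axes [-0.5  3.5  2.7] | in target axes [-0.5  3.5  2.7]
handle 48 X [0.0185 0.0229 0.0277] Y [0.017  0.0439] tray= 0.1031 z 0.16538099206945733
```

>>> move_arm(
  series=[
    [0, 0.003, 0, 0, 0, 0, 0],
    [0, 0.003, 0, 0, 0, 0, 0],
    [0, 0.003, 0, 0, 0, 0, 0],
    [0, 0.002, 0, 0, 0, 0, 0],
    [0, 0, 0, 0, 0, 0, 0],
    [0, 0, 0, 0, 0, 0, 0],
  ],
)

```text
clock: 36.05
tool_pos: [0.5248, -0.1726, 0.1467]
tcp_rot: [-2.117, -2.296, 0.006]
contact_force: [-22.4, 2.1, 17.9]
opening: 0.0
grasp_force: 11.5
```

```bash
python3 - <<'E'
from look import *
target(.528,-.1724,.145,4.9)
p,w,d=cloud('top','b4'); handle(w)
E
```

```text
tcp [ 0.5248 -0.1726  0.1467] yang 4.65 F [-22.4   2.1  17.9] open 0.0 grip 11.5 t 36.05
turn deg (tool, now) [-0.89 -0.64 -0.25] | shift mm in now-axes [-0.1  3.2  1.6] | in target axes [-0.1  3.2  1.7]
handle 50 X [0.0183 0.0228 0.0276] Y [0.0171 0.0441] tray= 0.103 z 0.16479940192549697
```

```bash
python3 - <<'E'
from look import *
for n in('top','scene'):
    d=np.load(n+'0.npz'); w=world(n,d['d']); p=d['p']
    a=np.radians(4.92); q=w[...,:2]-np.array([.5192,-.1732])
    X=q[...,0]*np.cos(a)+q[...,1]*np.sin(a); Y=-q[...,0]*np.sin(a)+q[...,1]*np.cos(a)
    for ya,yb in((-.14,-.105),(.105,.14)):
        m=(Y>ya)&(Y<yb)&(X>-.02)&(X<.24)&(w[...,2]>.054)&(w[...,2]<.066); 
        if m.sum()>5: print(n,'base X',np.percentile(X[m],[1,99]).round(4),m.sum())
    for ya,yb in((-.09,-.02),(.085,.1)):
        m=(Y>ya)&(Y<yb)&(X>0)&(X<.24)&(w[...,2]>.2)&(w[...,2]<.21); 
        if m.sum()>5: print(n,'cross X',np.percentile(X[m],[1,99]).round(4))
    m=(X>0)&(X<.2)&(abs(Y)<.16)&(w[...,2]>.213)&(w[...,2]<.3)
    nn,l,s,c=cv2.connectedComponentsWithStats(m.astype(np.uint8))
    for i in range(1,nn):
        if s[i,4]>15: print(n,'knob',X[l==i].mean().round(4),Y[l==i].mean().round(4),s[i,4])
E
```

```text
top base X [0.0297 0.1723] 344
top base X [0.0287 0.1754] 385
top cross X [0.0761 0.151 ]
top cross X [0.0756 0.1297]
top knob 0.1018 -0.1195 239
top knob 0.1023 0.0554 428
top knob 0.1018 0.1222 236
scene base X [0.0343 0.1813] 298
scene base X [0.0368 0.1805] 356
scene cross X [0.0802 0.1552]
scene cross X [0.0822 0.1339]
scene knob 0.112 -0.1198 139
scene knob 0.1089 0.0547 211
scene knob 0.1121 0.1224 150
```

The press centre lies 102–103 mm from the tray's start in both views, so a tray shift of 103 mm against a hard stop means it is home. I'll back off and locate the lever.

>>> move_arm(
  series=[
    [0, -0.015, 0, 0.5, 0, 0, 0],
    [0, -0.03, 0, 0.4, 0, 0, 0],
    [0, -0.04, 0, 0, 0, 0, 0],
    [0, -0.04, 0, 0, 0, 0, 0],
    [0, 0, -0.03, 0, 0, 0, 0],
    [0, 0, -0.04, 0, 0, 0, 0],
    [0, 0, -0.02, 0, 0, 0, 0],
    [0, 0, 0, 0, 0, 0, 0],
  ],
)

```text
clock: 36.9
tool_pos: [0.4209, -0.1773, 0.2258]
tcp_rot: [-2.096, -2.314, -0.01]
contact_force: [1.0, -0.4, -0.3]
opening: -0.0001
grasp_force: 0.0
```

```bash
python3 - <<'E'
from look import *
p,w,d=cloud('top','lev'); handle(w)
for n in('top','top0'):
    if n=='top0':
        z=np.load('top0.npz'); p=z['p']; w=world('top',z['d'])
    a=np.radians(4.92); q=w[...,:2]-np.array([.5192,-.1732])
    X=q[...,0]*np.cos(a)+q[...,1]*np.sin(a); Y=-q[...,0]*np.sin(a)+q[...,1]*np.cos(a)
    m=(p.max(-1)<55)&(X>-.1)&(X<.08)&(Y<-.15)&(Y>-.24)&(w[...,2]>.1)
    print(m.sum(),'X',np.percentile(X[m],[1,50,99]).round(4),'Y',np.percentile(Y[m],[2,50,98]).round(4),'z',np.percentile(w[m][:,2],[2,50,98]).round(4))
    # ridge: median Y per X bin
    for x0 in np.arange(-.08,.06,.02):
        k=m&(X>x0)&(X<x0+.02)
        if k.sum()>3: print(round(x0+.01,3),np.median(Y[k]).round(4),np.percentile(w[k][:,2],90).round(4))
target(.45,-.37,.23,4.9)
E
```

```text
handle 155 X [0.0184 0.023  0.0279] Y [-0.0426  0.0433] tray= 0.1032 z 0.1649244009564842
265 X [-0.0614 -0.0235  0.0191] Y [-0.1924 -0.1833 -0.1767] z [0.1417 0.1708 0.1921]
-0.07 -0.1848 0.1901
-0.05 -0.184 0.1918
-0.03 -0.1832 0.1814
-0.01 -0.1834 0.1675
0.01 -0.1833 0.1538
262 X [-0.0594 -0.0226  0.0189] Y [-0.1929 -0.1834 -0.1765] z [0.1425 0.1705 0.1922]
-0.05 -0.1841 0.192
-0.03 -0.1833 0.1812
-0.01 -0.1833 0.1681
0.01 -0.1834 0.1537
tcp [ 0.4188 -0.1786  0.2244] yang 5.47 F [-0.2  0.1 -0. ] open 0.0001 grip 0.0 t 36.95
turn deg (tool, now) [-0.76 -0.97  0.57] | shift mm in now-axes [-193.4   12.7   -9. ] | in target axes [-193.4   14.7   -5.6]
```

>>> move_arm(
  series=[
    [-0.015, 0.006, 0, -0.7, -0.9, 0.5, 0],
    [-0.035, 0.013, 0, 0, 0, 0, 0],
    [-0.035, 0.013, 0, 0, 0, 0, 0],
    [-0.035, 0.013, 0, 0, 0, 0, 0],
    [-0.035, 0.013, 0, 0, 0, 0, 0],
    [-0.031, 0.012, 0, 0, 0, 0, 0],
    [0, 0, 0, 0, 0, 0, 0],
    [0, 0, 0, 0, 0, 0, 0],
  ],
)

```text
clock: 37.75
tool_pos: [0.4892, -0.3505, 0.2211]
tcp_rot: [-2.135, -2.288, 0.022]
contact_force: [-0.2, 0.8, 0.7]
opening: -0.0003
grasp_force: 0.0
```

>>> move_arm(
  series=[
    [0, 0, 0, 0, 0, 0, 0],
    [0, 0, 0, 0, 0, 0, 0],
  ],
)

```text
clock: 37.95
tool_pos: [0.4917, -0.3465, 0.2236]
tcp_rot: [-2.129, -2.298, 0.016]
contact_force: [0.9, 1.2, -0.4]
opening: -0.0002
grasp_force: 0.0
```

```bash
python3 - <<'E'
from look import *
target(.505,-.3585,.205,4.9)
E
```

```text
tcp [ 0.4917 -0.3465  0.2236] yang 4.37 F [ 0.9  1.2 -0.4] open -0.0002 grip 0.0 t 37.95
turn deg (tool, now) [-0.77  0.02 -0.53] | shift mm in now-axes [-13.   12.6  18.5] | in target axes [-13.1  12.3  18.6]
```

>>> move_arm(
  series=[
    [-0.013, 0.012, 0.015, -0.7, 0, -0.5, 0],
    [0, 0, 0, 0, 0, 0, 0],
    [0, 0, 0, 0, 0, 0, 0],
    [0, 0, 0, 0, 0, 0, 0],
    [0, 0, 0, 0, 0, 0, 0],
  ],
)

```text
clock: 38.45
tool_pos: [0.5052, -0.3589, 0.2104]
tcp_rot: [2.123, 2.313, -0.002]
contact_force: [-0.0, -0.4, -0.3]
opening: 0.0003
grasp_force: 0.0
```

```bash
python3 - <<'E'
from look import *
target(.505,-.3585,.205,4.9)
E
```

```text
tcp [ 0.5052 -0.3589  0.2104] yang 4.9 F [-0.  -0.4 -0.3] open 0.0003 grip 0.0 t 38.45
turn deg (tool, now) [0.04 0.13 0.  ] | shift mm in now-axes [ 0.4 -0.1  5.4] | in target axes [ 0.4 -0.1  5.4]
```

>>> move_arm(
  series=[
    [0, 0, 0.02, 0, 0, 0, 0],
    [0, -0.004, 0.02, 0, 0, 0, 0],
    [0, -0.01, 0.03, 0, 0, 0, 0],
    [0, -0.009, 0.03, 0, 0, 0, 0],
    [0, -0.005, 0.03, 0, 0, 0, 0],
    [0, -0.001, 0.025, 0, 0, 0, 0],
    [0, 0.001, 0.015, 0, 0, 0, 0],
    [0, 0, 0.005, 0, 0, 0, 0],
  ],
)

```text
clock: 39.25
tool_pos: [0.4772, -0.3644, 0.041]
tcp_rot: [2.126, 2.312, 0.002]
contact_force: [-11.7, 12.7, 52.4]
opening: -0.0001
grasp_force: 26.9
```

>>> move_arm(
  series=[
    [0, 0, 0, 0, 0, 0, 0],
    [0, 0, 0, 0, 0, 0, 0],
    [0, 0, 0, 0, 0, 0, 0],
  ],
)

```text
clock: 39.55
tool_pos: [0.4771, -0.3644, 0.042]
tcp_rot: [2.125, 2.311, 0.003]
contact_force: [-9.5, 7.2, 36.6]
opening: -0.0004
grasp_force: 18.6
```

```bash
python3 - <<'E'
from look import *
target(.4766,-.3608,.042,4.9)
p,w,d=cloud('top','st1'); handle(w)
p2,w2,d2=cloud('scene','st1s')
cv2.imwrite('pics/st1c.png',np.hstack([cv2.resize(p[130:280,290:460,::-1],None,fx=2.2,fy=2.2),cv2.resize(p2[110:260,110:280,::-1],None,fx=2.2,fy=2.2)]))
E
```

```text
tcp [ 0.4771 -0.3644  0.042 ] yang 4.78 F [-9.5  7.2 36.6] open -0.0004 grip 18.6 t 39.55
turn deg (tool, now) [ 0.18  0.02 -0.12] | shift mm in now-axes [ 3.6 -0.2  0. ] | in target axes [ 3.6 -0.2  0. ]
handle 158 X [0.0184 0.0229 0.0279] Y [-0.0424  0.0439] tray= 0.1031 z 0.1697055576119592
```

View pics/st1c.png

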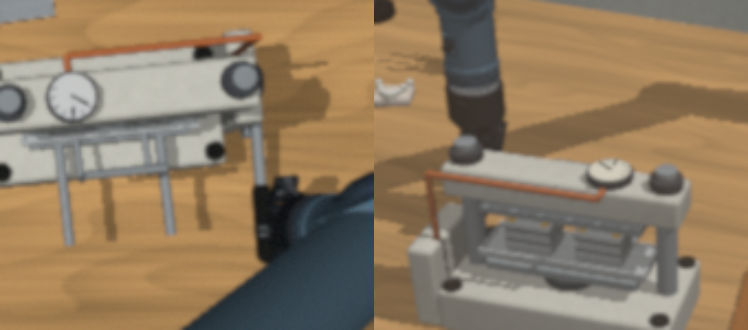

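The lever is fully down under the fingers, and the tray has risen 4.8 mm with the flasks still standing. I'll carry on pumping.

>>> move_arm(
  series=[
    [0, 0, -0.02, 0, 0, 0, 0],
    [0, 0, -0.025, 0, 0, 0, 0],
    [0, 0.005, -0.03, 0, 0, 0, 0],
    [0, 0.009, -0.03, 0, 0, 0, 0],
    [0, 0.01, -0.03, 0, 0, 0, 0],
    [0, 0.004, -0.025, 0, 0, 0, 0],
    [0.003, 0, -0.015, 0, 0, 0, 0],
    [0, 0, 0, 0, 0, 0, 0],
  ],
)

```text
clock: 40.45
tool_pos: [0.5058, -0.3571, 0.2122]
tcp_rot: [2.121, 2.31, -0.001]
contact_force: [0.4, -0.6, 0.2]
opening: -0.0002
grasp_force: 0.0
```

>>> move_arm(
  series=[
    [0, 0, 0, 0, 0, 0, 0],
    [0, 0, 0, 0, 0, 0, 0],
    [0, 0, 0, 0, 0, 0, 0],
  ],
)

```text
clock: 40.75
tool_pos: [0.5037, -0.3558, 0.2081]
tcp_rot: [-2.125, -2.312, 0.004]
contact_force: [-0.9, -0.5, -0.1]
opening: 0.0
grasp_force: 0.0
```

```bash
python3 - <<'E'
from look import *
target(.505,-.3585,.210,4.9)
E
```

```text
tcp [ 0.5037 -0.3558  0.2081] yang 4.83 F [-0.9 -0.5 -0.1] open 0.0 grip 0.0 t 40.75
turn deg (tool, now) [-0.15  0.05 -0.07] | shift mm in now-axes [-2.8  1.1 -1.9] | in target axes [-2.8  1.1 -1.9]
```

>>> move_arm(
  series=[
    [-0.001, 0.001, 0.02, 0, 0, 0, 0],
    [0, -0.004, 0.02, 0, 0, 0, 0],
    [0, -0.01, 0.03, 0, 0, 0, 0],
    [0, -0.009, 0.03, 0, 0, 0, 0],
    [0, -0.005, 0.03, 0, 0, 0, 0],
    [0, -0.001, 0.025, 0, 0, 0, 0],
    [0, 0, 0.015, 0, 0, 0, 0],
    [0, 0, 0.003, 0, 0, 0, 0],
  ],
)

```text
clock: 41.55
tool_pos: [0.4772, -0.3618, 0.0416]
tcp_rot: [-2.127, -2.312, -0.004]
contact_force: [-8.8, 10.8, 44.4]
opening: 0.0004
grasp_force: 22.5
```

>>> move_arm(
  series=[
    [0, 0, 0, 0, 0, 0, 0],
    [0, 0, 0, 0, 0, 0, 0],
  ],
)

```text
clock: 41.75
tool_pos: [0.4771, -0.3618, 0.0422]
tcp_rot: [2.127, 2.311, 0.004]
contact_force: [-8.0, 8.8, 34.0]
opening: -0.0
grasp_force: 17.7
```

>>> move_arm(
  series=[
    [0, 0, -0.02, 0, 0, 0, 0],
    [0, 0, -0.025, 0, 0, 0, 0],
    [0, 0.005, -0.03, 0, 0, 0, 0],
    [0, 0.009, -0.03, 0, 0, 0, 0],
    [0, 0.01, -0.03, 0, 0, 0, 0],
    [0, 0.004, -0.025, 0, 0, 0, 0],
    [0.001, 0, -0.013, 0, 0, 0, 0],
    [0, 0, 0, 0, 0, 0, 0],
  ],
)

```text
clock: 42.55
tool_pos: [0.505, -0.3573, 0.2109]
tcp_rot: [2.123, 2.311, -0.003]
contact_force: [-1.0, -1.0, -1.2]
opening: -0.0003
grasp_force: 0.0
```

>>> move_arm(
  series=[
    [0, 0, 0, 0, 0, 0, 0],
    [0, 0, 0, 0, 0, 0, 0],
    [0, 0, 0, 0, 0, 0, 0],
  ],
)

```text
clock: 42.85
tool_pos: [0.5037, -0.3559, 0.2081]
tcp_rot: [-2.125, -2.312, 0.004]
contact_force: [0.0, 0.4, 0.7]
opening: -0.0002
grasp_force: 0.0
```

```bash
python3 - <<'E'
from look import *
target(.505,-.3585,.210,4.9)
p,w,d=cloud('top','st2'); handle(w)
E
```

```text
tcp [ 0.5037 -0.3559  0.2081] yang 4.83 F [0.  0.4 0.7] open -0.0002 grip 0.0 t 42.85
turn deg (tool, now) [-0.16  0.04 -0.07] | shift mm in now-axes [-2.8  1.1 -1.9] | in target axes [-2.8  1.1 -1.9]
handle 160 X [0.0183 0.0229 0.028 ] Y [-0.0426  0.0443] tray= 0.1032 z 0.17390078955487365
```

>>> move_arm(
  series=[
    [-0.001, 0.001, 0.02, 0, 0, 0, 0],
    [0, -0.004, 0.02, 0, 0, 0, 0],
    [0, -0.01, 0.03, 0, 0, 0, 0],
    [0, -0.009, 0.03, 0, 0, 0, 0],
    [0, -0.005, 0.03, 0, 0, 0, 0],
    [0, -0.001, 0.025, 0, 0, 0, 0],
    [0, 0, 0.015, 0, 0, 0, 0],
    [0, 0, 0.003, 0, 0, 0, 0],
  ],
)

```text
clock: 43.7
tool_pos: [0.4773, -0.3619, 0.0417]
tcp_rot: [2.127, 2.312, 0.003]
contact_force: [-10.6, 11.2, 42.3]
opening: 0.0001
grasp_force: 21.8
```

>>> move_arm(
  series=[
    [0, 0, 0, 0, 0, 0, 0],
    [0, 0, 0, 0, 0, 0, 0],
  ],
)

```text
clock: 43.9
tool_pos: [0.4773, -0.3617, 0.0423]
tcp_rot: [2.126, 2.311, 0.004]
contact_force: [-7.0, 8.6, 33.9]
opening: -0.0002
grasp_force: 17.1
```

>>> move_arm(
  series=[
    [0, 0, -0.02, 0, 0, 0, 0],
    [0, 0, -0.025, 0, 0, 0, 0],
    [0, 0.005, -0.03, 0, 0, 0, 0],
    [0, 0.009, -0.03, 0, 0, 0, 0],
    [0, 0.01, -0.03, 0, 0, 0, 0],
    [0, 0.004, -0.025, 0, 0, 0, 0],
    [0.001, 0, -0.013, 0, 0, 0, 0],
    [0, 0, 0, 0, 0, 0, 0],
  ],
)

```text
clock: 44.7
tool_pos: [0.5052, -0.3573, 0.2112]
tcp_rot: [2.122, 2.31, -0.002]
contact_force: [-0.7, -1.4, -0.8]
opening: 0.0
grasp_force: 0.0
```

>>> move_arm(
  series=[
    [0, 0, 0, 0, 0, 0, 0],
    [0, 0, 0, 0, 0, 0, 0],
    [0, 0, 0, 0, 0, 0, 0],
  ],
)

```text
clock: 45.0
tool_pos: [0.5036, -0.3558, 0.2081]
tcp_rot: [-2.125, -2.312, 0.004]
contact_force: [0.3, -0.5, 0.6]
opening: -0.0001
grasp_force: 0.0
```

>>> move_arm(
  series=[
    [-0.001, 0.001, 0.02, 0, 0, 0, 0],
    [0, -0.004, 0.02, 0, 0, 0, 0],
    [0, -0.01, 0.03, 0, 0, 0, 0],
    [0, -0.009, 0.03, 0, 0, 0, 0],
    [0, -0.005, 0.03, 0, 0, 0, 0],
    [0, -0.001, 0.025, 0, 0, 0, 0],
    [0, 0, 0.015, 0, 0, 0, 0],
    [0, 0, 0.003, 0, 0, 0, 0],
  ],
)

```text
clock: 45.8
tool_pos: [0.4772, -0.3618, 0.0416]
tcp_rot: [-2.127, -2.312, -0.004]
contact_force: [-8.9, 11.2, 44.8]
opening: -0.0004
grasp_force: 22.3
```

>>> move_arm(
  series=[
    [0, 0, 0, 0, 0, 0, 0],
    [0, 0, 0, 0, 0, 0, 0],
  ],
)

```text
clock: 46.0
tool_pos: [0.4771, -0.3616, 0.0422]
tcp_rot: [2.126, 2.312, 0.004]
contact_force: [-7.8, 8.4, 34.1]
opening: 0.0001
grasp_force: 17.7
```

>>> move_arm(
  series=[
    [0, 0, -0.02, 0, 0, 0, 0],
    [0, 0, -0.025, 0, 0, 0, 0],
    [0, 0.005, -0.03, 0, 0, 0, 0],
    [0, 0.009, -0.03, 0, 0, 0, 0],
    [0, 0.01, -0.03, 0, 0, 0, 0],
    [0, 0.004, -0.025, 0, 0, 0, 0],
    [0.001, 0, -0.013, 0, 0, 0, 0],
    [0, 0, 0, 0, 0, 0, 0],
  ],
)

```text
clock: 46.8
tool_pos: [0.5051, -0.3572, 0.211]
tcp_rot: [2.123, 2.311, -0.002]
contact_force: [-0.1, 0.0, -0.3]
opening: -0.0
grasp_force: 0.0
```

>>> move_arm(
  series=[
    [0, 0, 0, 0, 0, 0, 0],
    [0, 0, 0, 0, 0, 0, 0],
    [0, 0, 0, 0, 0, 0, 0],
  ],
)

```text
clock: 47.1
tool_pos: [0.5036, -0.3559, 0.2081]
tcp_rot: [-2.125, -2.312, 0.004]
contact_force: [1.2, 0.2, -0.0]
opening: 0.0004
grasp_force: 0.0
```

```bash
python3 - <<'E'
from look import *
target(.505,-.3585,.210,4.9)
p,w,d=cloud('top','st4'); handle(w)
E
```

```text
tcp [ 0.5036 -0.3559  0.2081] yang 4.83 F [ 1.2  0.2 -0. ] open 0.0004 grip 0.0 t 47.1
turn deg (tool, now) [-0.15  0.04 -0.07] | shift mm in now-axes [-2.7  1.1 -1.9] | in target axes [-2.7  1.1 -1.9]
handle 164 X [0.0185 0.0227 0.0279] Y [-0.0432  0.0437] tray= 0.1032 z 0.18225291707342628
```

>>> move_arm(
  series=[
    [-0.001, 0.001, 0.02, 0, 0, 0, 0],
    [0, -0.004, 0.02, 0, 0, 0, 0],
    [0, -0.01, 0.03, 0, 0, 0, 0],
    [0, -0.009, 0.03, 0, 0, 0, 0],
    [0, -0.005, 0.03, 0, 0, 0, 0],
    [0, -0.001, 0.025, 0, 0, 0, 0],
    [0, 0, 0.015, 0, 0, 0, 0],
    [0, 0, 0.003, 0, 0, 0, 0],
  ],
)

```text
clock: 47.95
tool_pos: [0.4773, -0.3618, 0.0418]
tcp_rot: [-2.127, -2.312, -0.004]
contact_force: [-9.0, 11.2, 42.8]
opening: -0.0004
grasp_force: 22.2
```

>>> move_arm(
  series=[
    [0, 0, 0, 0, 0, 0, 0],
    [0, 0, 0, 0, 0, 0, 0],
  ],
)

```text
clock: 48.15
tool_pos: [0.4772, -0.3618, 0.0424]
tcp_rot: [2.126, 2.311, 0.004]
contact_force: [-8.0, 8.0, 34.7]
opening: -0.0006
grasp_force: 17.4
```

>>> move_arm(
  series=[
    [0, 0, -0.02, 0, 0, 0, 0],
    [0, 0, -0.025, 0, 0, 0, 0],
    [0, 0.005, -0.03, 0, 0, 0, 0],
    [0, 0.009, -0.03, 0, 0, 0, 0],
    [0, 0.01, -0.03, 0, 0, 0, 0],
    [0, 0.004, -0.025, 0, 0, 0, 0],
    [0.001, 0, -0.013, 0, 0, 0, 0],
    [0, 0, -0.02, 0, 0, 0, 0],
  ],
)

```text
clock: 48.95
tool_pos: [0.5038, -0.3555, 0.2289]
tcp_rot: [-2.124, -2.313, 0.004]
contact_force: [-0.3, -0.0, 0.1]
opening: 0.0002
grasp_force: 0.0
```

>>> move_arm(
  series=[
    [0, 0, -0.03, 0, 0, 0, 0],
    [0, -0.03, -0.02, 0, 0, 0, 0],
    [0, -0.04, 0, 0, 0, 0, 0],
    [0, -0.03, 0, 0, 0, 0, 0],
    [0, 0, 0, 0, 0, 0, 0],
    [0, 0, 0, 0, 0, 0, 0],
    [0, 0, 0, 0, 0, 0, 0],
    [0, 0, 0, 0, 0, 0, 0],
  ],
)

```text
clock: 49.75
tool_pos: [0.4064, -0.3641, 0.2794]
tcp_rot: [2.121, 2.315, -0.004]
contact_force: [-0.2, -1.1, 0.2]
opening: 0.0001
grasp_force: 0.0
```

```bash
python3 - <<'E'
from look import *
target(.505,-.3585,.210,4.9)
p,w,d=cloud('top','st5'); handle(w)
p2,w2,d2=cloud('scene','st5s')
cv2.imwrite('pics/st5c.png',np.hstack([cv2.resize(p[130:260,190:460,::-1],None,fx=1.7,fy=1.7),cv2.resize(p2[120:250,110:280,::-1],None,fx=1.7,fy=1.7)]))
print(p.shape,'lid',rect(w,sel(w,.36,.63,.0,.2,.004,.012)))
E
```

```text
tcp [ 0.4064 -0.3641  0.2794] yang 5.0 F [-0.2 -1.1  0.2] open 0.0001 grip 0.0 t 49.75
turn deg (tool, now) [-0.06  0.17  0.1 ] | shift mm in now-axes [-2.9 98.8 69.3] | in target axes [-2.9 98.7 69.4]
handle 160 X [0.0184 0.0228 0.0279] Y [-0.0424  0.0441] tray= 0.1031 z 0.1861450053246056
(420, 560, 3) lid (array([497.6, 103.4]), array([269.3, 196.2]), 2.47, 2308, np.float64(0.006))
```

View pics/st5c.png

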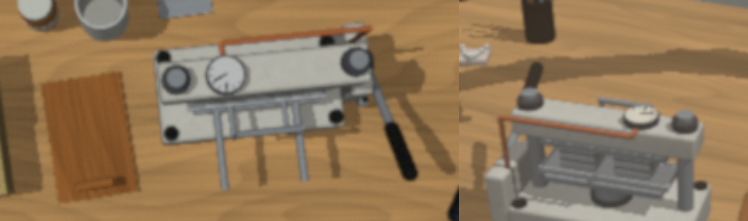

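The top view shows the gauge needle swung well past its mark at (225,75), the lever sprung up at (400,150), and the lid flat at (90,140). The tray has risen about 21 mm, and the gripper is clear of everything.

```bash
python3 -c "
from workcell import order
print(order.sign_off())"
```

```text
the job is handed in; nothing more can be done
None
```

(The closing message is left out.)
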